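# Set the bench caliper to a pattern foot

### The job

Set the bench caliper to the length of the pattern foot, the straight turned wooden foot with two narrow grooves that lies on the cradle with two other feet: lay it in the caliper's sloping rest and slide it along the ledge up against the fixed jaw, then let go of it and slide the moving jaw gently shut until both jaws bear on its ends. Leaving the caliper at that setting, lift the foot out and lay it back in its own place on the cradle, and leave the other feet and the things on the bench where they are.

Things in the scene. Friction and masses are not known exactly. Their poses are not given: they have to be found in the camera images.
- stand: Heavy fixed bench-caliper stand, base 165 x 330 mm, 120 mm high. Its steel face plate slopes 30 degrees, rising towards local +x; local y runs along the caliper beam; origin at the centre of the underside. A tool square to the plate leans 30 degrees from vertical and points down and towards local +x. A ledge along the plate's low edge makes, with the plate, the rest for the part.
- fixed_jaw: Fixed steel jaw, one with the beam. Axes follow the slope: x up the slope, y along the beam in the opening direction, z square off the plate. Origin: corner of plate (z = 0) and ledge, level with the jaw's measuring face (y = 0; jaw fills y < 0). In the stand's frame it is at x -50, y -115, z 35 mm. Both jaws span x 6 to 82, z 17 to 27 mm, and are 11 mm wide at the tip, 20 mm near the beam.
- ledge (a point): Top of the ledge: centre of its inner top edge. Axes as the fixed jaw. The ledge fills x -8 to 0, y -42 to 258, z 0 to 10 mm in the fixed jaw's frame; there is nothing below it down the slope but the plate's edge 22 mm away.
- beam (a point): Centre of the beam's upper face. In the fixed jaw's frame the beam fills x 80 to 98, z up to 25 mm; two clamp blocks hold it, at y -46 to -26 and 254 to 274 mm, z up to 36 mm. Axes as the fixed jaw.
- rest (a point): Where the centre of the pattern foot belongs when it lies in the rest butted against the fixed jaw: in the fixed jaw's frame x 18.4, y 30, z 22 mm; axes as the fixed jaw. The foot then touches the plate and the ledge's inner top edge, its axis along y, and stays there when released.
- moving_jaw: Moving steel jaw, carried by the slider. Same axes as the fixed jaw, origin in the same corner but level with the moving jaw's own measuring face (y = 0; the jaw fills y > 0).
- slide (a joint): Opening of the caliper: distance between the two measuring faces, m. 0 shut, 0.170 fully open; starts between 0.085 and 0.140. It takes about 1.5 N to move the slider, which slides level and stays where it is left.
- grip (a point): Where to take the slider, its black display housing: in the moving jaw's frame x 73 to 111 (38 mm, the width to grip across), y 0 to 75, z 13 to 36 mm. The point is in the middle of the 38 mm, 48 mm from the jaw's face and 30 mm off the plate; axes as the jaws. With the TCP here and the tool square to the plate the fingertips clear the plate by 11 mm.
- cradle: Fixed plywood cradle 76 x 290 mm: an 8 mm board with two parallel battens (each 12 mm wide, tops at 22 mm, inner edges 28 mm apart) along its local y. Origin at the centre of the underside, z up. Three turned feet lie across the gap of the battens, in line along local y, about 90 mm from centre to centre, in any order.
- pattern: The pattern foot: straight cylinder of pale wood, 44 mm diameter, 60 mm long, with two narrow shallow grooves, one 15 mm from each end. Origin at its centre, axis along its own y. It lies on the battens with its axis 39 mm above the bench, along the cradle's y, with free space on both sides for fingers.
- waisted_foot: Another foot, 44 mm at the ends, waisted to 25 mm in the middle, 72 mm long; origin at its centre, axis along its y. Bystander.
- ball_foot: Another foot, 44 mm end discs with a 40 mm ball between thin necks, 48 mm long; origin at its centre, axis along its y. Bystander.
- sanding_block: Cork sanding block 70 x 100 x 35 mm near the front of the bench; origin at the centre of its underside. Bystander.
- glue_bottle: White glue bottle, 64 mm diameter, 170 mm high, left; origin at its base. Bystander.
- filler_tin: Bare metal tin, 68 mm diameter, 70 mm high, at the back; origin at its base. Bystander.
- tape_roll: Roll of paper tape lying flat, 100 mm diameter, 24 mm high, right; origin at the centre of its underside. Bystander.
- screwdriver: Screwdriver 200 mm long lying at the right. Bystander.
Not all that is in view belongs to the job. Leave any black, turquoise or yellow look-alike of the pattern alone.

How it is judged:
By the outcome, as a careful person would: the job done as asked, in the order asked, and still so for the second after the job is handed in, with the robot touching nothing.
It also fails if it takes over 58 s, if anything falls off the work surface, if the arm or the gripper's body presses on something with over 40 N, if the wrist force passes 120 N, or if a joint passes its speed limit or range.

### The arm

A 6-joint arm with a two-finger parallel gripper is mounted at the origin on the work surface. World frame = base frame: x ahead of the robot, y to its left, z up, the work surface at z = 0. Lengths are in m, angles in rad, forces in N, time in s.
With the tool pointing down it reaches from about 0.375 to 0.975 m from the base axis. Payload 3.8 kg.
Tool frame: the origin (TCP) lies between the finger pads, 19 mm behind the fingertips; this is the grasp point; z points along the fingers, y is the direction in which the jaws open and shut (so a half turn about z gives the same grasp; the last joint's range is limited). The gripper opens to 85 mm and grips with 20 to 120 N. Pads are 22 mm wide; open, the fingers measure 114 mm over their backs; the gripper's body (76 mm by 85 mm) begins 54 mm behind the grasp point. The pads swing forward as they close: fully open they stand 13 mm farther back than shut.
Start: joints at [1.155, 0.264, 1.604, -0, 1.274, -0.037], TCP at [0.25, 0.627, 0.25] pointing down, gripper open.
Joint ranges: [-2.63, 2.63], [-0.94, 2.18], [0.31, 2.57], [-1.31, 4.45], [0, 2.66], [-2.55, 2.55]. Speed limits (rad/s): [2.57, 2.57, 3.14, 3.14, 3.14, 3.14].

### API

Orientations are given as a rotation vector (axis times angle).
In Python, from plant import arm gives the robot as it stands.
- The arm moves only by the tool servo_tool, never from a script. Its argument "targets" is a list of rows, each a list of 7 numbers: the shift along the tool's x, y, z scaled (see below), then the turn, a rotation vector about the tool's x, y, z scaled (see below), then the closure, from 0 (fully open) to 1 (shut). In form: [[tx, ty, tz, ax, ay, az, grip], ...]. A call has exactly 5 rows; each row shifts and turns the commanded pose from where the row before left it, along the tool's axes as they then stand; what a row does not reach is not made up. The controller multiplies each number of a shift by 40 mm and each number of a turn by 0.1 rad. A row lasts 1/10 s, in which the tool goes at most 50 mm and 8.59 degrees, less where a joint would pass 70% of its speed; a pose out of reach is approached as far as the arm can. A call with a number of a shift or a turn outside -1 to 1 is refused whole. A call with a gripper value outside its range is refused whole. The fingers move at their own pace and stop on an object; the grip force is fixed at half the most. Time passes only in rows, so rows that do not move let the fingers close, or fill a call up. It gives the time, the measured TCP pose, the force and the opening at its end, in the units of the state.
- arm.sense(): the state, without advancing time (a new reading comes with each control period).
- arm.get_image(name): name is "scene" or "top"; returns a dict with "pixels" (400x640x3 uint8, red, green, blue), "K" (3x3 intrinsics, pixels), "world_to_cam" (4x4, takes a point from world to camera coordinates). Camera axes: x right, y down, z forward; pixel columns grow to the right and rows downward; lengths in m; the calibration is good to about 2 mm. A picture is of the moment at which its call begins. There is no depth.
- arm.close_job(): hands the job in, once; it reports no verdict.
The state is a dict: "time_s": time; "joint_pos": joint angles; "qd": joint speeds; "joint_torque": joint torques, N m; "tcp_pos": TCP position; "orientation": TCP orientation; "force": force on the tool from outside, world axes, zero at the start; "torque": the same for the moment, N m; "grip_width": finger opening in m.
Only numpy, scipy, OpenCV 4.12 (cv2) and the standard library are available. Lean on these libraries where they do the work, as an engineer would, in place of code of your own. Each camera call takes 0.05 s, during which the arm holds its last target. There are 200 camera calls.

## Working session

There is one attempt and no reset: what is moved stays moved. The work goes in short steps, Python scripts to look and compute and a tool call to move; the robot and the scene stay as the last step left them, time stands still between calls to the robot, and variables do not carry over. Pictures are saved under pics/ and viewed, about 8 in all and at most 12, crops included, and the job is handed in when it is done.

Besides the shell and the picture viewer there is one more tool, called after "Request:" as name(argument=value, ...), one argument or row to a line, values as JSON. servo_tool: Moves the arm, as the interface text tells. Its arguments: {"type":"object","properties":{"targets":{"type":"array","items":{"type":"array","items":{"type":"number","minimum":-1,"maximum":1}}}},"required":["targets"]}

```bash
mkdir -p pics; ls
python3 - <<'E'
from plant import arm
import cv2,numpy as np,pickle
d={}
for n in("scene","top"):
    im=arm.get_image(n); d[n]=im
    cv2.imwrite(f"pics/{n}0.png",im["pixels"][:,:,::-1]); print(n,im["K"].tolist(),np.round(im["world_to_cam"],4).tolist())
pickle.dump(d,open("d0.pkl","wb"))
print(arm.sense())
E
```

```text
pics
scene [[426.3021228590147, 0.0, 319.3066713616258], [0.0, 426.3021228590147, 192.11942125360397], [0.0, 0.0, 1.0]] [[-0.1165, 0.9932, -0.0089, 0.0449], [0.6646, 0.0713, -0.7438, -0.3], [-0.7381, -0.0926, -0.6683, 1.7846], [0.0, 0.0, 0.0, 1.0]]
top [[506.30426085056007, 0.0, 322.51524734205697], [0.0, 506.30426085056007, 203.83125913067354], [0.0, 0.0, 1.0]] [[0.0169, -0.9998, 0.0077, 0.0219], [-0.9976, -0.0173, -0.067, 0.5576], [0.0672, -0.0065, -0.9977, 1.7279], [0.0, 0.0, 0.0, 1.0]]
{'time_s': 0.1, 'joint_pos': array([ 1.15505290e+00,  2.64688688e-01,  1.60525193e+00,  1.17515185e-05,
        1.27367120e+00, -3.69188928e-02]), 'qd': array([ 0.00082023, -0.00302283, -0.00199204,  0.00300194,  0.00101853,
        0.0001349 ]), 'joint_torque': array([ 1.93345418e-04, -5.16711223e+01, -3.68587875e+01, -4.88086073e-05,
        6.31044721e-03, -1.04628822e-05]), 'tcp_pos': array([0.24939439, 0.62657209, 0.24877131]), 'orientation': array([-0.59142209, -3.08494721,  0.00308638]), 'force': array([ 0.57721229, -0.72260472, -0.37678281]), 'torque': array([0.03746556, 0.05431219, 0.04468898]), 'grip_width': 0.08532748134376059}
```

View pics/top0.png

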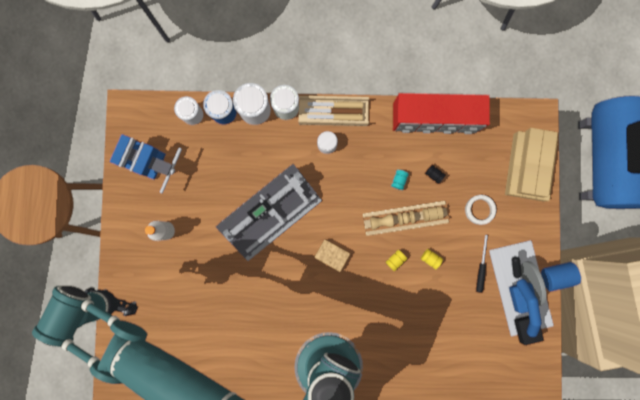

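View pics/scene0.png

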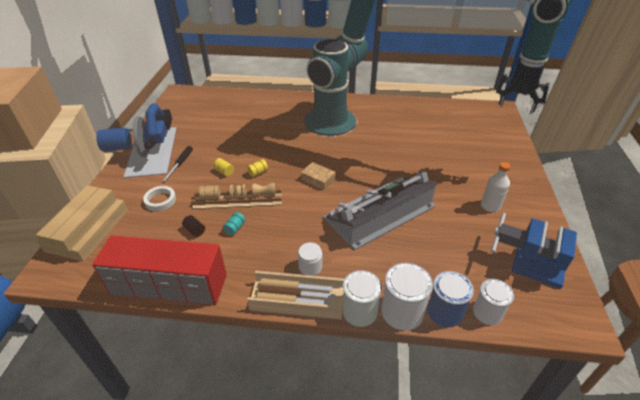

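The top view shows the caliper stand around (270,212), the cradle around (406,218), and lookalikes in turquoise, black and yellow. I'll enlarge the two areas in both views.

Run:
```python
import cv2,numpy as np,pickle
d=pickle.load(open("d0.pkl","rb"))
def crop(n,x,y,w,h,s):
    return cv2.resize(d[n]["pixels"][y:y+h,x:x+w,::-1],None,fx=s,fy=s,interpolation=cv2.INTER_CUBIC)
a=crop("top",210,160,120,105,5); b=crop("top",355,195,100,48,8)
cv2.imwrite("pics/a.png",a)
c=crop("scene",185,175,105,40,7.6)[:300,:800]
o=np.zeros((600,800,3),np.uint8); b=b[:300,:800]
o[:b.shape[0],:b.shape[1]]=b;o[300:300+c.shape[0],:c.shape[1]]=c
cv2.imwrite("pics/b.png",o)
```

```text
(no output)
```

View pics/a.png

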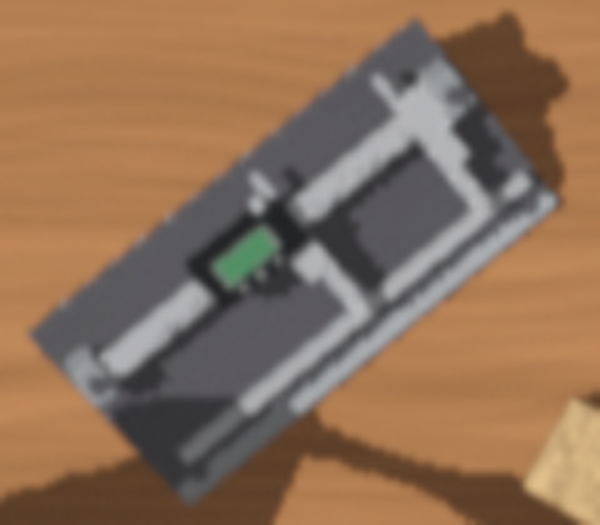

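View pics/b.png

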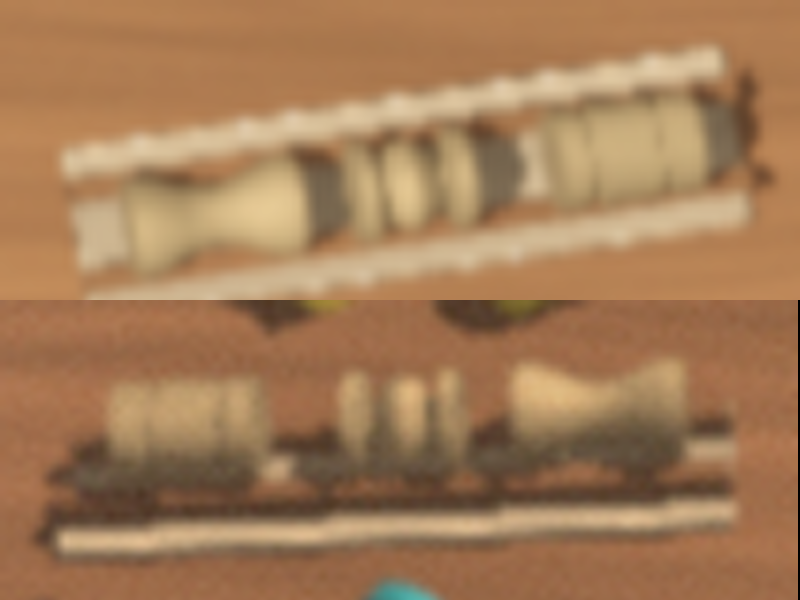

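```bash
cat > h.py <<'E'
import numpy as np,cv2,pickle
from scipy.spatial.transform import Rotation as Ro
from scipy.optimize import least_squares
def proj(im,P):
    P=np.atleast_2d(P);W=im["world_to_cam"];c=P@W[:3,:3].T+W[:3,3];p=c@im["K"].T;return p[:,:2]/p[:,2:]
def ray(im,uv,z):
    W=im["world_to_cam"];R=W[:3,:3];o=-R.T@W[:3,3];d=R.T@np.linalg.inv(im["K"])@np.r_[uv,1];return o+d*(z-o[2])/d[2]
c,s=np.cos(np.pi/6),np.sin(np.pi/6)
RJ=np.array([[c,0,-s],[0,1,0],[s,0,c]])   # jaw axes in stand frame
def j2s(p): return np.atleast_2d(p)@RJ.T+[-.05,-.115,.035]
def s2w(q,p): return np.atleast_2d(p)@Ro.from_euler('z',q[2]).as_matrix().T+[q[0],q[1],0]
E
python3 - <<'E'
from h import *
d=pickle.load(open("d0.pkl","rb"));t=d["top"];sc=d["scene"]
up=lambda p,k,o:(np.array(p)+.5)/k-.5+o
A=lambda *p:up(p,5,np.array([210,160]));B=lambda *p:up(p,8,np.array([355,195]))
m=1e-3
obs=[((82.5,165,111.5),None,A(32,332)),((82.5,-165,111.5),None,A(418,20)),
 (None,(89,-36,36),A(440,82)),(None,(89,264,36),A(88,374)),(None,(-4,-42,10),A(527,180)),(None,(-4,258,10),A(185,457)),
 (None,(89,105,25),A(0,0))][:6]
P=np.array([ (np.array(a)*m if a else j2s(np.array(b)*m)[0]) for a,b,_ in obs]);U=np.array([o[2] for o in obs])
f=lambda q:(proj(t,s2w(q,P))-U).ravel()
r=least_squares(f,[.5,.2,np.radians(50)],loss='soft_l1')
print(r.x,np.degrees(r.x[2]));print(f(r.x).reshape(-1,2).round(2))
q=r.x
J=lambda p:s2w(q,j2s(np.array(p)*m))
for n,p in dict(tipF=(6,0,27),tipF0=(6,-11,27),lF=(0,-42,10),lN=(0,258,10),beam=(89,100,25),rest=(18.4,30,22)).items():
    w=J(p); print(n,w.round(4),'a.png',((proj(t,w)[0]-[210,160]+.5)*5).round(0),'scene',proj(sc,w)[0].round(1))
# moving jaw: tip pixel and display centre -> opening
for pix,x,z,off in (((360,312),6,27,5.5),((246,257),92,36,40),((330,290),6,27,0)):
    o=min(np.arange(80,145,.5),key=lambda o:np.linalg.norm(proj(t,J((x,o+off,z)))[0]-A(*pix))); print('open',o)
F=[ray(t,B(*p),.039) for p in ((217,217),(410,188),(628,148))]
print(np.round(F,4))
e=[ray(t,B(*p),.008) for p in ((62,163),(722,62),(85,298),(748,210))]
print(np.round(e,4),[np.degrees(np.arctan2(*(a-b)[[1,0]])).round(2) for a,b in ((e[0],e[1]),(e[2],e[3]),(F[0],F[2]))],np.mean(e,0))
# pattern outline colour check in scene view
print(proj(sc,F[2]))
E
```

```text
[0.52743089 0.21431458 0.69929421] 40.066606934852715
[[-5.   -3.7 ]
 [-3.14 -4.68]
 [ 3.21  2.89]
 [ 1.75  2.35]
 [ 0.35 -0.15]
 [-0.22  0.22]]
tipF [[0.5568 0.0888 0.0614]] a.png [480. 216.] scene [341.1 202. ]
tipF0 [[0.5639 0.0804 0.0614]] a.png [493. 206.] scene [338.2 203.4]
lF [[0.5864 0.0588 0.0437]] a.png [526. 176.] scene [330.5 212. ]
lN [[0.3933 0.2883 0.0437]] a.png [181. 455.] scene [403.8 177.1]
beam [[0.5482 0.2122 0.1012]] a.png [291. 222.] scene [382.3 193.5]
rest [[0.5477 0.1203 0.0633]] a.png [433. 229.] scene [351.4 200.3]
open 97.5
open 96.5
open 109.5
[[ 0.4983 -0.1708  0.039 ]
 [ 0.5121 -0.253   0.039 ]
 [ 0.5307 -0.3459  0.039 ]]
[[ 0.5216 -0.1072  0.008 ]
 [ 0.5705 -0.3938  0.008 ]
 [ 0.4634 -0.1179  0.008 ]
 [ 0.5063 -0.4051  0.008 ]] [np.float64(99.68), np.float64(98.51), np.float64(100.49)] [ 0.51546104 -0.25598571  0.008     ]
[[209.34183574 191.83163178]]
```

Run:
```python
from h import *
d=pickle.load(open("d0.pkl","rb"));t=d["top"];sc=d["scene"];m=1e-3
A=lambda *p:(np.array(p)+.5)/5-.5+np.array([210,160])
obs=[((89,-36,36),A(440,82)),((89,264,36),A(88,374)),((-4,-42,10),A(527,180)),((-4,258,10),A(185,457))]
P=j2s(np.array([o[0] for o in obs])*m);U=np.array([o[1] for o in obs])
f=lambda q:(proj(t,s2w(q,P))-U).ravel()
r=least_squares(f,[.5,.2,.7]);q=r.x;print(q,np.degrees(q[2]));print(f(q).reshape(-1,2).round(2));np.save("q.npy",q)
def ov(n,x,y,w,h,k):
    im=cv2.resize(d[n]["pixels"][y:y+h,x:x+w,::-1],None,fx=k,fy=k,interpolation=cv2.INTER_CUBIC)
    def box(a,b,c,e,g,i,col):
        V=np.array([(X,Y,Z) for X in(a,b) for Y in(c,e) for Z in(g,i)])*m
        u=((proj(d[n],s2w(q,j2s(V)))-[x,y]+.5)*k).round().astype(int)
        for i0 in range(8):
            for bit in(1,2,4):
                if not i0&bit: cv2.line(im,tuple(map(int,u[i0])),tuple(map(int,u[i0|bit])),col,1,cv2.LINE_AA)
    box(-8,0,-42,258,0,10,(0,0,255));box(80,98,-26,254,15,25,(0,255,255));box(6,82,-11,0,17,27,(0,255,0))
    box(80,98,-46,-26,0,36,(255,0,255));box(80,98,254,274,0,36,(255,0,255));box(73,111,97,97+75,13,36,(255,128,0));box(6,82,97,108,17,27,(0,255,0))
    return im
a=ov("top",215,160,110,105,5);b=ov("scene",315,165,130,85,6)
o=np.zeros((600,800,3),np.uint8);a=ov("top",215,160,110,100,4.4)
cv2.imwrite("pics/c.png",ov("top",215,160,110,100,6));cv2.imwrite("pics/e.png",b)
```

```text
[0.53172668 0.21883316 0.7068788 ] 40.50117181156528
[[ 1.62  1.31]
 [ 0.59  1.28]
 [-1.08 -1.78]
 [-1.22 -0.92]]
```

View pics/c.png

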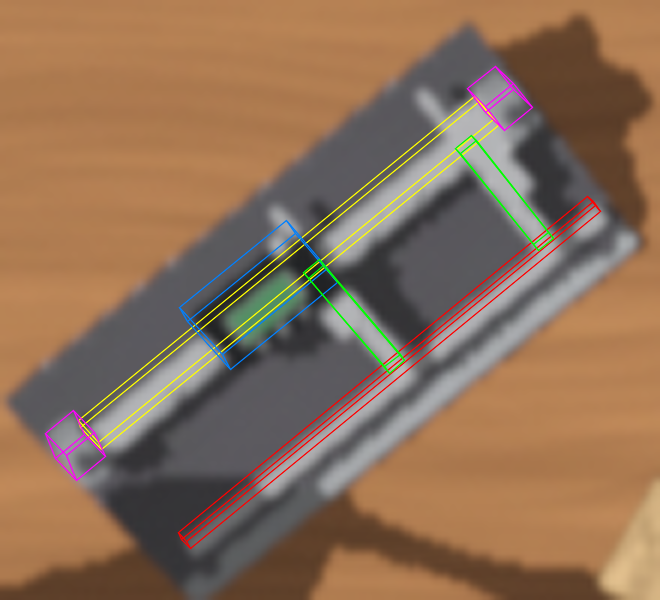

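View pics/e.png

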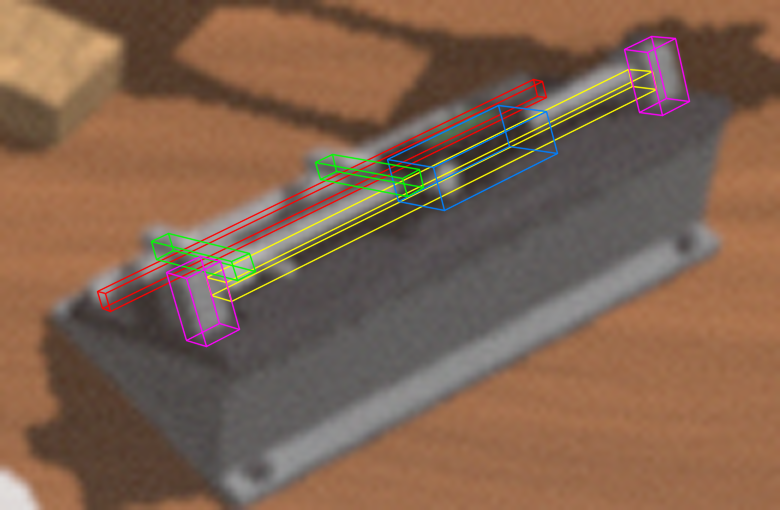

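```bash
cat >> h.py <<'E'
def edge(im,q,pts,ax,rng,sign):
    """mean profile over pts (jaw frame mm) shifted along stand axis ax (mm); returns shift at steepest edge"""
    g=im["pixels"].astype(np.float32).mean(2);S=j2s(np.array(pts)*1e-3);D=np.arange(-rng,rng+.1,.5);e=np.eye(3)[ax]*1e-3
    pr=[]
    for dd in D:
        u=proj(im,s2w(q,S+dd*e)).astype(np.float32)
        pr.append(cv2.remap(g,u[None,:,0],u[None,:,1],cv2.INTER_LINEAR).mean())
    pr=np.array(pr);gr=cv2.GaussianBlur(np.gradient(pr)[None],(0,0),3)[0]*sign
    i=gr.argmax();return D[i],gr[i].round(1),pr[::6].round(0)
E
python3 - <<'E'
from h import *
np.set_printoptions(linewidth=200)
d=pickle.load(open("d0.pkl","rb"));t=d["top"];q=np.load("q.npy")
q=np.array([q[0]-.006,q[1]-.006,np.radians(40)])
L=lambda x,z,a,b,n=12:[(x,y,z) for y in np.linspace(a,b,n)]
for it in range(2):
    R={}
    for n,a in dict(beamlo1=(L(80,25,20,85),0,15,1),beamlo2=(L(80,25,185,240),0,15,1),
      beamhi1=(L(98,25,20,75),0,15,-1),beamhi2=(L(98,25,185,240),0,15,-1),
      ledlo1=(L(-8,10,5,85),0,12,1),ledlo2=(L(-8,10,110,180),0,12,1),ledhi1=(L(0,10,10,80),0,12,-1),ledhi2=(L(0,10,115,180),0,12,-1),
      jawF=([(x,0,27) for x in np.linspace(15,65,12)],1,14,-1),jawFb=([(x,-11,27) for x in np.linspace(10,40,12)],1,14,1),
      jawM=([(x,97,27) for x in np.linspace(15,65,12)],1,14,1),jawMb=([(x,108,27) for x in np.linspace(10,40,12)],1,14,-1)).items():
        r=edge(t,q,*a);R[n]=r[0]
        print(n,r[0],r[1],r[2] if it else '')
    print(q)
    # recentre: x shift from beam+ledge, yaw from 1 vs 2
    lo=np.mean([R[k] for k in R if k[:3] in('bea','led')])
    ly=np.mean([R['jawF'],R['jawFb']]) if 1 else 0
    if it==0: q[:2]+=Ro.from_euler('z',q[2]).as_matrix()[:2,:2]@np.array([lo,ly])*1e-3
np.save("q.npy",q)
E
```

```text
beamlo1 1.0 6.5 
beamlo2 0.0 6.7 
beamhi1 5.5 5.2 
beamhi2 4.0 5.2 
ledlo1 1.5 5.4 
ledlo2 1.0 5.5 
ledhi1 7.0 4.9 
ledhi2 6.5 4.6 
jawF 1.5 5.0 
jawFb -1.0 6.3 
jawM -2.5 7.0 
jawMb 0.0 4.3 
[0.52572668 0.21283316 0.6981317 ]
beamlo1 -2.0 6.4 [ 74.  65.  58.  67. 101. 140. 166. 175. 177. 176. 165.]
beamlo2 -3.5 6.7 [ 73.  64.  59.  76. 117. 153. 170. 177. 179. 175. 160.]
beamhi1 2.0 5.2 [155. 172. 177. 178. 173. 153. 120.  95.  90.  90.  90.]
beamhi2 1.0 5.2 [164. 174. 179. 178. 168. 143. 110.  94.  91.  91.  91.]
ledlo1 -1.5 5.3 [140. 109.  95. 116. 151. 169. 166. 148. 118.]
ledlo2 -2.0 5.5 [128. 101.  95. 121. 155. 171. 168. 148. 120.]
ledhi1 4.0 5.0 [100. 132. 164. 174. 164. 139. 108.  90.  86.]
ledhi2 3.5 4.6 [102. 135. 164. 171. 161. 136. 108.  94.  92.]
jawF 1.5 5.3 [131. 158. 174. 178. 168. 140. 107.  93.  91.  91.]
jawFb -1.5 6.6 [ 66.  63.  64.  77. 114. 154. 173. 176. 164. 134.]
jawM -3.0 7.0 [ 54.  54.  61.  84. 128. 162. 173. 169. 156. 137.]
jawMb 0.0 4.7 [118. 157. 175. 175. 158. 128. 107. 102. 101. 101.]
[0.52810351 0.21515391 0.6981317 ]
```

```bash
cat >> h.py <<'E'
def goals():
    q=np.load("q.npy");Rs=Ro.from_euler('z',q[2]).as_matrix();JR=Rs@RJ
    jaw=lambda x,y,z:s2w(q,j2s(np.array([x,y,z])*1e-3))[0]
    T=np.column_stack([-JR[:,1],-JR[:,0],-JR[:,2]]);T=T if np.linalg.det(T)>0 else T*[-1,1,1]
    y=np.radians(99.6);cy=np.array([np.cos(y),np.sin(y),0]);lat=np.array([np.sin(y),-np.cos(y),0])
    C=np.column_stack([np.cross(lat,[0,0,-1]),lat,[0,0,-1]])
    return jaw,T,C
def near(R,R0):
    R2=R@np.diag([-1,-1,1]);return min((R,R2),key=lambda r:Ro.from_matrix(R0.T@r).magnitude())
def plan(p0,R0,p1,R1,n=None,grip=0.):
    """rows for straight line + constant-axis turn; prints in tool units, multiples of 5 rows"""
    w=Ro.from_matrix(R0.T@R1).as_rotvec();d=p1-p0
    if n is None:
        n=int(np.ceil(max(np.linalg.norm(d)/.039,abs(w).max()/.098,1e-9)/5))*5 or 5
    R=R0.copy();ang=0;out=[]
    for i in range(n):
        t=R.T@(d/n)/.04;out.append([*t,*(w/n/.1),grip]);R=R@Ro.from_rotvec(w/n).as_matrix()
    out=np.round(out,2)+0.
    for k in range(0,n,5): print([[float(v) for v in r] for r in out[k:k+5]])
    return p1,R1
def state():
    from plant import arm
    s=arm.sense();return s,np.array(s["tcp_pos"]),Ro.from_rotvec(s["orientation"]).as_matrix()
E
python3 - <<'E'
from h import *
q=np.load("q.npy");q[:2]+=Ro.from_euler('z',q[2]).as_matrix()[:2,:2]@[-.002,0];q[2]+=.0065;np.save("q.npy",q)
jaw,T,C=goals();s,p,R=state()
print(R.round(3));Rt=near(C,R);print(Rt.round(3),s["joint_pos"].round(2))
print('w',Ro.from_matrix(R.T@Rt).as_rotvec(), Ro.from_matrix(R.T@(Rt@np.diag([-1,-1,1]))).as_rotvec())
print('T',T.round(3),'from C',Ro.from_matrix(Rt.T@near(T,Rt)).as_rotvec())
print('rest',jaw(18.4,30,22),jaw(18.4,45,32))
plan(p,R,np.array([.5307,-.3459,.15]),Rt)
E
```

```text
[[-0.929  0.37  -0.001]
 [ 0.37   0.929 -0.002]
 [ 0.    -0.002 -1.   ]]
[[-0.167  0.986  0.   ]
 [ 0.986  0.167  0.   ]
 [ 0.     0.    -1.   ]] [ 1.16  0.26  1.61  0.    1.27 -0.04]
w [-1.88170288e-03  9.55197081e-04  1.02441637e+00] [-1.10997116e-03 -2.18660209e-03 -2.11717507e+00]
T [[ 0.648 -0.66   0.381]
 [-0.762 -0.561  0.324]
 [-0.    -0.5   -0.866]] from C [-0.51083712  0.14057573 -0.52463577]
rest [0.54729757 0.11991998 0.06325256] [0.53377202 0.12810897 0.07191281]
[[-0.52, -0.67, 0.08, 0.0, 0.0, 0.34, 0.0], [-0.54, -0.65, 0.08, 0.0, 0.0, 0.34, 0.0], [-0.56, -0.63, 0.08, 0.0, 0.0, 0.34, 0.0], [-0.58, -0.61, 0.08, 0.0, 0.0, 0.34, 0.0], [-0.6, -0.59, 0.08, 0.0, 0.0, 0.34, 0.0]]
[[-0.62, -0.57, 0.08, 0.0, 0.0, 0.34, 0.0], [-0.64, -0.55, 0.08, 0.0, 0.0, 0.34, 0.0], [-0.66, -0.52, 0.08, 0.0, 0.0, 0.34, 0.0], [-0.68, -0.5, 0.08, 0.0, 0.0, 0.34, 0.0], [-0.69, -0.48, 0.08, 0.0, 0.0, 0.34, 0.0]]
[[-0.71, -0.45, 0.08, 0.0, 0.0, 0.34, 0.0], [-0.73, -0.43, 0.08, 0.0, 0.0, 0.34, 0.0], [-0.74, -0.4, 0.08, 0.0, 0.0, 0.34, 0.0], [-0.75, -0.38, 0.08, 0.0, 0.0, 0.34, 0.0], [-0.77, -0.35, 0.08, 0.0, 0.0, 0.34, 0.0]]
[[-0.78, -0.33, 0.08, 0.0, 0.0, 0.34, 0.0], [-0.79, -0.3, 0.08, 0.0, 0.0, 0.34, 0.0], [-0.8, -0.27, 0.08, 0.0, 0.0, 0.34, 0.0], [-0.81, -0.25, 0.08, 0.0, 0.0, 0.34, 0.0], [-0.81, -0.22, 0.08, 0.0, 0.0, 0.34, 0.0]]
[[-0.82, -0.19, 0.08, 0.0, 0.0, 0.34, 0.0], [-0.83, -0.16, 0.08, 0.0, 0.0, 0.34, 0.0], [-0.83, -0.13, 0.08, 0.0, 0.0, 0.34, 0.0], [-0.84, -0.11, 0.08, 0.0, 0.0, 0.34, 0.0], [-0.84, -0.08, 0.08, 0.0, 0.0, 0.34, 0.0]]
[[-0.84, -0.05, 0.08, 0.0, 0.0, 0.34, 0.0], [-0.84, -0.02, 0.08, 0.0, 0.0, 0.34, 0.0], [-0.84, 0.01, 0.08, 0.0, 0.0, 0.34, 0.0], [-0.84, 0.04, 0.08, 0.0, 0.0, 0.34, 0.0], [-0.84, 0.07, 0.08, 0.0, 0.0, 0.34, 0.0]]
```

Request:
servo_tool(
  targets=[
    [-0.52,-0.67,0.08,0.0,0.0,0.34,0.0],
    [-0.54,-0.65,0.08,0.0,0.0,0.34,0.0],
    [-0.56,-0.63,0.08,0.0,0.0,0.34,0.0],
    [-0.58,-0.61,0.08,0.0,0.0,0.34,0.0],
    [-0.6,-0.59,0.08,0.0,0.0,0.34,0.0],
  ],
)

```text
time_s: 0.6
tcp_pos: [0.2962, 0.4633, 0.2332]
orientation: [-0.853, -3.023, 0.002]
force: [0.6, -0.1, 0.8]
grip_width: 0.0854
```

Request:
servo_tool(
  targets=[
    [-0.62,-0.57,0.08,0.0,0.0,0.34,0.0],
    [-0.64,-0.55,0.08,0.0,0.0,0.34,0.0],
    [-0.66,-0.52,0.08,0.0,0.0,0.34,0.0],
    [-0.68,-0.5,0.08,0.0,0.0,0.34,0.0],
    [-0.69,-0.48,0.08,0.0,0.0,0.34,0.0],
  ],
)

```text
time_s: 1.1
tcp_pos: [0.3429, 0.3016, 0.2174]
orientation: [-1.106, -2.94, 0.001]
force: [0.4, 0.1, 0.6]
grip_width: 0.0853
```

Request:
servo_tool(
  targets=[
    [-0.71,-0.45,0.08,0.0,0.0,0.34,0.0],
    [-0.73,-0.43,0.08,0.0,0.0,0.34,0.0],
    [-0.74,-0.4,0.08,0.0,0.0,0.34,0.0],
    [-0.75,-0.38,0.08,0.0,0.0,0.34,0.0],
    [-0.77,-0.35,0.08,0.0,0.0,0.34,0.0],
  ],
)

```text
time_s: 1.6
tcp_pos: [0.3904, 0.14, 0.2015]
orientation: [-1.352, -2.835, 0.0]
force: [-0.2, 0.6, -0.0]
grip_width: 0.0853
```

Request:
servo_tool(
  targets=[
    [-0.78,-0.33,0.08,0.0,0.0,0.34,0.0],
    [-0.79,-0.3,0.08,0.0,0.0,0.34,0.0],
    [-0.8,-0.27,0.08,0.0,0.0,0.34,0.0],
    [-0.81,-0.25,0.08,0.0,0.0,0.34,0.0],
    [-0.81,-0.22,0.08,0.0,0.0,0.34,0.0],
  ],
)

```text
time_s: 2.1
tcp_pos: [0.4377, -0.0222, 0.1856]
orientation: [-1.589, -2.71, 0.0]
force: [0.7, 0.5, 0.1]
grip_width: 0.0855
```

Request:
servo_tool(
  targets=[
    [-0.82,-0.19,0.08,0.0,0.0,0.34,0.0],
    [-0.83,-0.16,0.08,0.0,0.0,0.34,0.0],
    [-0.83,-0.13,0.08,0.0,0.0,0.34,0.0],
    [-0.84,-0.11,0.08,0.0,0.0,0.34,0.0],
    [-0.84,-0.08,0.08,0.0,0.0,0.34,0.0],
  ],
)

```text
time_s: 2.6
tcp_pos: [0.485, -0.1841, 0.1694]
orientation: [-1.813, -2.565, 0.0]
force: [0.5, 1.0, 0.3]
grip_width: 0.0853
```

Request:
servo_tool(
  targets=[
    [-0.84,-0.05,0.08,0.0,0.0,0.34,0.0],
    [-0.84,-0.02,0.08,0.0,0.0,0.34,0.0],
    [-0.84,0.01,0.08,0.0,0.0,0.34,0.0],
    [-0.84,0.04,0.08,0.0,0.0,0.34,0.0],
    [-0.84,0.07,0.08,0.0,0.0,0.34,0.0],
  ],
)

```text
time_s: 3.1
tcp_pos: [0.5325, -0.3453, 0.1532]
orientation: [-2.024, -2.402, 0.0]
force: [0.7, 0.7, 0.7]
grip_width: 0.0853
```

Request:
servo_tool(
  targets=[
    [0,-0.05,0.6,0,0,0,0],
    [0,0,0.6,0,0,0,0],
    [0,0,0.6,0,0,0,0],
    [0,0,0.5,0,0,0,0],
    [0,0,0.2,0,0,0,0],
  ],
)

```text
time_s: 3.6
tcp_pos: [0.5287, -0.3432, 0.0508]
orientation: [-2.019, -2.4, 0.001]
force: [-0.3, -0.2, 0.5]
grip_width: 0.0852
```

Run:
```python
from plant import arm
import cv2,numpy as np
o=np.zeros((600,700,3),np.uint8)
for k,(n,x,y,w,h) in enumerate((("top",390,185,70,30),("scene",180,170,70,30))):
    im=arm.get_image(n)["pixels"][:,:,::-1]; o[k*300:k*300+300]=cv2.resize(im[y:y+h,x:x+w],(700,300),interpolation=cv2.INTER_CUBIC)
cv2.imwrite("pics/f.png",o);s=arm.sense();print(s["tcp_pos"])
```

```text
[ 0.5293747  -0.34360369  0.0520402 ]
```

View pics/f.png

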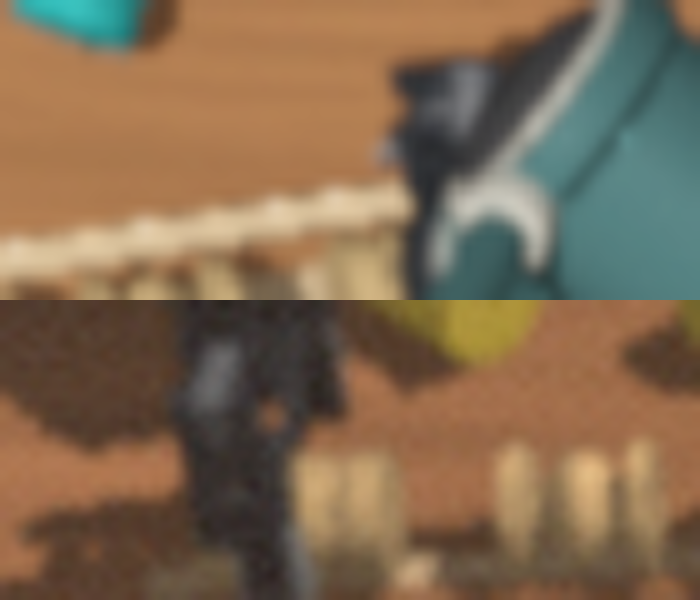

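Run:
```python
from h import *
d=pickle.load(open("d0.pkl","rb"));sc=d["scene"];t=d["top"]
s,p,R=state()
for z in(-.013,0.006):
  for sg in (1,-1):
    w=p+sg*R[:,1]*.05+R[:,2]*z; print(sg,z,w.round(3),((proj(sc,w)[0]-[180,170])*10).round(0)+[0,300],((proj(t,w)[0]-[390,185])*10).round(0))
# foot end edges in scene & top : crop b pixel
for u in ((199.5,188),(220.5,189)): print(ray(sc,u,.05))
print(proj(sc,[[.5307,-.3459,.039],[.5257,-.3163,.039],[.5357,-.3755,.039]]).round(1))
# column profile across foot on original images
g=sc["pixels"].astype(float).mean(2); print(g[184:188,192:226].mean(0).round(0))
g=t["pixels"].astype(float)
for r in (211,213,215): print(g[r,418:452].mean(1).round(0))
```

```text
1 -0.013 [ 0.579 -0.335  0.065] [265. 561.] [416. 134.]
-1 -0.013 [ 0.48  -0.352  0.065] [308. 358.] [467. 428.]
1 0.006 [ 0.579 -0.335  0.046] [276. 604.] [404. 139.]
-1 0.006 [ 0.48  -0.352  0.046] [318. 401.] [453. 429.]
[ 0.52760787 -0.37812186  0.05      ]
[ 0.52507639 -0.30806004  0.05      ]
[[209.4 191.8]
 [218.6 191.5]
 [200.1 192.2]]
[119. 119. 119. 118. 118. 119. 119. 123. 130. 132. 132. 131. 127. 126.
 131. 134. 136. 134. 135. 134. 134. 132. 129. 135. 137. 132. 125. 115.
 113. 111. 112. 110. 113. 111.]
[110. 122. 142. 147. 144. 140. 147. 156. 159. 155. 148. 160. 165. 166.
 167. 167. 167. 168. 163. 156. 165. 168. 168. 164. 146. 114. 100.  99.
  94.  78.  72.  89. 121. 129.]
[100. 122. 160. 170. 158. 142. 145. 161. 169. 167. 160. 166. 169. 170.
 169. 169. 169. 169. 165. 158. 165. 167. 168. 167. 158. 126. 107. 105.
 102.  88.  88. 115. 131. 135.]
[ 99. 103. 130. 166. 165. 145. 141. 154. 165. 168. 163. 156. 162. 165.
 165. 165. 164. 164. 163. 160. 156. 158. 160. 159. 153. 127. 107. 101.
 104. 108.  99. 104. 112. 127.]
```

The crops show the open fingers straddling the pattern: the near finger is at about column 207 in the scene view and the foot at 199–220, as the projection predicts. Closing now.

Request:
servo_tool(
  targets=[
    [-0.04,0.03,0.07,0,0,0,0],
    [0,0,0,0,0,0,0.5],
    [0,0,0,0,0,0,0.7],
    [0,0,0,0,0,0,1],
    [0,0,0,0,0,0,1],
  ],
)

```text
time_s: 4.2
tcp_pos: [0.5296, -0.347, 0.0529]
orientation: [-2.019, -2.403, 0.007]
force: [-11.1, -3.0, 10.9]
grip_width: 0.0417
```

Request:
servo_tool(
  targets=[
    [0,0,0,0,0,0,1],
    [0,0,0,0,0,0,1],
    [0,0,0,0,0,0,1],
    [0,0,0,0,0,0,1],
    [0,0,0,0,0,0,1],
  ],
)

```text
time_s: 4.7
tcp_pos: [0.5296, -0.347, 0.0529]
orientation: [-2.019, -2.403, 0.006]
force: [-10.1, -2.2, 9.8]
grip_width: 0.0415
```

Run:
```python
from h import *
s,p,R=state();print(p,s["orientation"],s["force"],s["grip_width"]);np.savez("grasp.npz",p=p,R=R)
jaw,T,C=goals();T=near(T,R)
a=p+[0,0,.12]; plan(p,R,a,R,5,1.)
print('over'); b=jaw(18.4,43,100); plan(a,R,b,T,None,1.)
print('down'); e=jaw(18.4,43,45); plan(b,T,e,T,5,1.)
```

```text
[ 0.52956507 -0.34701398  0.05290314] [-2.01939377 -2.40280363  0.00614707] [-10.10876563  -2.16105048   9.84942203] 0.04154915834699628
[[0.0, 0.0, -0.6, 0.0, 0.0, 0.0, 1.0], [0.0, 0.0, -0.6, 0.0, 0.0, 0.0, 1.0], [0.0, 0.0, -0.6, 0.0, 0.0, 0.0, 1.0], [0.0, 0.0, -0.6, 0.0, 0.0, 0.0, 1.0], [0.0, 0.0, -0.6, 0.0, 0.0, 0.0, 1.0]]
over
[[0.75, 0.1, 0.07, -0.34, 0.09, -0.35, 1.0], [0.74, 0.12, 0.08, -0.34, 0.09, -0.35, 1.0], [0.74, 0.14, 0.09, -0.34, 0.09, -0.35, 1.0], [0.73, 0.16, 0.1, -0.34, 0.09, -0.35, 1.0], [0.72, 0.19, 0.12, -0.34, 0.09, -0.35, 1.0]]
[[0.72, 0.21, 0.13, -0.34, 0.09, -0.35, 1.0], [0.71, 0.23, 0.14, -0.34, 0.09, -0.35, 1.0], [0.7, 0.25, 0.16, -0.34, 0.09, -0.35, 1.0], [0.69, 0.26, 0.17, -0.34, 0.09, -0.35, 1.0], [0.68, 0.28, 0.19, -0.34, 0.09, -0.35, 1.0]]
[[0.66, 0.3, 0.21, -0.34, 0.09, -0.35, 1.0], [0.65, 0.31, 0.22, -0.34, 0.09, -0.35, 1.0], [0.64, 0.33, 0.24, -0.34, 0.09, -0.35, 1.0], [0.62, 0.34, 0.26, -0.34, 0.09, -0.35, 1.0], [0.61, 0.35, 0.27, -0.34, 0.09, -0.35, 1.0]]
down
[[0.0, 0.0, 0.27, 0.0, 0.0, 0.0, 1.0], [0.0, 0.0, 0.27, 0.0, 0.0, 0.0, 1.0], [0.0, 0.0, 0.27, 0.0, 0.0, 0.0, 1.0], [0.0, 0.0, 0.27, 0.0, 0.0, 0.0, 1.0], [0.0, 0.0, 0.27, 0.0, 0.0, 0.0, 1.0]]
```

The grip width is 41.5 mm and there is a 10 N upward push, so the pads took the foot above its equator. I'll open and regrasp lower.

Request:
servo_tool(
  targets=[
    [0,0,0,0,0,0,0.3],
    [0,0,0,0,0,0,0],
    [0,0,0,0,0,0,0],
    [0,0,0,0,0,0,0],
    [0,0,0,0,0,0,0],
  ],
)

```text
time_s: 5.2
tcp_pos: [0.5323, -0.3457, 0.051]
orientation: [-2.022, -2.404, -0.0]
force: [0.1, -1.1, 0.9]
grip_width: 0.0859
```

Request:
servo_tool(
  targets=[
    [0,-0.08,0.15,0,0,0,0],
    [0,0,0,0,0,0,0.4],
    [0,0,0,0,0,0,0.7],
    [0,0,0,0,0,0,1],
    [0,0,0,0,0,0,1],
  ],
)

```text
time_s: 5.7
tcp_pos: [0.529, -0.3466, 0.0455]
orientation: [2.022, 2.404, -0.0]
force: [-1.4, -1.1, 1.3]
grip_width: 0.0417
```

Request:
servo_tool(
  targets=[
    [0,0,0,0,0,0,1],
    [0,0,0,0,0,0,1],
    [0,0,0,0,0,0,1],
    [0,0,0,0,0,0,1],
    [0,0,0,0,0,0,1],
  ],
)

```text
time_s: 6.2
tcp_pos: [0.529, -0.3466, 0.0454]
orientation: [2.022, 2.404, -0.0]
force: [-1.2, -0.9, 2.5]
grip_width: 0.0422
```

Run:
```python
from h import *
s,p,R=state();print(p,s["orientation"],s["force"]);np.savez("grasp.npz",p=p,R=R)
jaw,T,C=goals();T=near(T,R)
a=p+[0,0,.12]; plan(p,R,a,R,5,1.)
print('over'); b=jaw(21,44,95); plan(a,R,b,T,None,1.)
print('down'); e=jaw(21,44,40); plan(b,T,e,T,5,1.)
```

```text
[ 0.52901513 -0.34655548  0.04537839] [ 2.02218752e+00  2.40394799e+00 -2.31722605e-04] [-1.16418615 -0.88075891  2.46438052]
[[0.0, 0.0, -0.6, 0.0, 0.0, 0.0, 1.0], [0.0, 0.0, -0.6, 0.0, 0.0, 0.0, 1.0], [0.0, 0.0, -0.6, 0.0, 0.0, 0.0, 1.0], [0.0, 0.0, -0.6, 0.0, 0.0, 0.0, 1.0], [0.0, 0.0, -0.6, 0.0, 0.0, 0.0, 1.0]]
over
[[0.75, 0.1, 0.06, -0.34, 0.09, -0.35, 1.0], [0.75, 0.13, 0.07, -0.34, 0.09, -0.35, 1.0], [0.74, 0.15, 0.08, -0.34, 0.09, -0.35, 1.0], [0.74, 0.17, 0.1, -0.34, 0.09, -0.35, 1.0], [0.73, 0.19, 0.11, -0.34, 0.09, -0.35, 1.0]]
[[0.72, 0.21, 0.12, -0.34, 0.09, -0.35, 1.0], [0.71, 0.23, 0.14, -0.34, 0.09, -0.35, 1.0], [0.7, 0.25, 0.15, -0.34, 0.09, -0.35, 1.0], [0.69, 0.27, 0.17, -0.34, 0.09, -0.35, 1.0], [0.68, 0.29, 0.18, -0.34, 0.09, -0.35, 1.0]]
[[0.67, 0.31, 0.2, -0.34, 0.09, -0.35, 1.0], [0.65, 0.32, 0.22, -0.34, 0.09, -0.35, 1.0], [0.64, 0.34, 0.24, -0.34, 0.09, -0.35, 1.0], [0.63, 0.35, 0.25, -0.34, 0.09, -0.35, 1.0], [0.61, 0.36, 0.27, -0.34, 0.09, -0.35, 1.0]]
down
[[0.0, 0.0, 0.27, 0.0, 0.0, 0.0, 1.0], [0.0, 0.0, 0.27, 0.0, 0.0, 0.0, 1.0], [0.0, 0.0, 0.27, 0.0, 0.0, 0.0, 1.0], [0.0, 0.0, 0.27, 0.0, 0.0, 0.0, 1.0], [0.0, 0.0, 0.27, 0.0, 0.0, 0.0, 1.0]]
```

Request:
servo_tool(
  targets=[
    [0.0,0.0,-0.5,0.0,0.0,0.0,1.0],
    [0.0,0.0,-0.6,0.0,0.0,0.0,1.0],
    [0.0,0.0,-0.6,0.0,0.0,0.0,1.0],
    [0.0,0.0,-0.7,0.0,0.0,0.0,1.0],
    [0.0,0.0,-0.6,0.0,0.0,0.0,1.0],
  ],
)

```text
time_s: 6.7
tcp_pos: [0.5292, -0.3462, 0.166]
orientation: [2.022, 2.404, 0.001]
force: [0.6, -0.4, 0.5]
grip_width: 0.0422
```

Request:
servo_tool(
  targets=[
    [0.75,0.1,0.06,-0.34,0.09,-0.35,1.0],
    [0.75,0.13,0.07,-0.34,0.09,-0.35,1.0],
    [0.74,0.15,0.08,-0.34,0.09,-0.35,1.0],
    [0.74,0.17,0.1,-0.34,0.09,-0.35,1.0],
    [0.73,0.19,0.11,-0.34,0.09,-0.35,1.0],
  ],
)

```text
time_s: 7.2
tcp_pos: [0.5229, -0.1931, 0.1524]
orientation: [1.754, 2.503, 0.246]
force: [-0.3, -0.1, -1.0]
grip_width: 0.042
```

Request:
servo_tool(
  targets=[
    [0.72,0.21,0.12,-0.34,0.09,-0.35,1.0],
    [0.71,0.23,0.14,-0.34,0.09,-0.35,1.0],
    [0.7,0.25,0.15,-0.34,0.09,-0.35,1.0],
    [0.69,0.27,0.17,-0.34,0.09,-0.35,1.0],
    [0.68,0.29,0.18,-0.34,0.09,-0.35,1.0],
  ],
)

```text
time_s: 7.7
tcp_pos: [0.5162, -0.042, 0.1398]
orientation: [1.473, 2.561, 0.474]
force: [0.8, -0.9, -0.9]
grip_width: 0.0419
```

Request:
servo_tool(
  targets=[
    [0.67,0.31,0.2,-0.34,0.09,-0.35,1.0],
    [0.65,0.32,0.22,-0.34,0.09,-0.35,1.0],
    [0.64,0.34,0.24,-0.34,0.09,-0.35,1.0],
    [0.63,0.35,0.25,-0.34,0.09,-0.35,1.0],
    [0.61,0.36,0.27,-0.34,0.09,-0.35,1.0],
  ],
)

```text
time_s: 8.2
tcp_pos: [0.51, 0.1094, 0.1266]
orientation: [1.184, 2.58, 0.687]
force: [0.2, 0.0, -0.7]
grip_width: 0.0418
```

```bash
cat >> h.py <<'E'
def injaw():
    s,p,R=state();q=np.load("q.npy");JR=Ro.from_euler('z',q[2]).as_matrix()@RJ;jaw,T,C=goals()
    print('jaw mm',((JR.T@(p-jaw(0,0,0)))*1e3).round(1),'force jaw',(JR.T@s["force"]).round(1),'rotvec err',Ro.from_matrix(R.T@near(T,R)).as_rotvec().round(3),'w',round(s["grip_width"],4),'t',s["time_s"])
    print('tool axes in jaw',(JR.T@R).round(2).tolist());return s,p,R
E
python3 - <<'E'
from h import *
s,p,R=injaw();print(s["joint_pos"].round(2));jaw,T,C=goals();plan(p,R,jaw(21,44,36),near(T,R),5,1.)
E
```

```text
jaw mm [19.5 46.2 94.5] force jaw [-0.2 -0.1 -0.7] rotvec err [-0.001  0.002  0.006] w 0.0418 t 8.2
tool axes in jaw [[-0.01, 1.0, -0.0], [1.0, 0.01, -0.0], [-0.0, -0.0, -1.0]]
[-0.06 -0.12  2.35  0.64  0.61 -1.24]
[[-0.01, 0.01, 0.29, 0.0, 0.0, 0.01, 1.0], [-0.01, 0.01, 0.29, 0.0, 0.0, 0.01, 1.0], [-0.01, 0.01, 0.29, 0.0, 0.0, 0.01, 1.0], [-0.01, 0.01, 0.29, 0.0, 0.0, 0.01, 1.0], [-0.01, 0.01, 0.29, 0.0, 0.0, 0.01, 1.0]]
```

Request:
servo_tool(
  targets=[
    [-0.01,0.01,0.3,0.0,0.0,0.01,1.0],
    [-0.01,0.01,0.3,0.0,0.0,0.01,1.0],
    [-0.01,0.01,0.3,0.0,0.0,0.01,1.0],
    [-0.01,0.01,0.3,0.0,0.0,0.01,1.0],
    [-0.01,0.01,0.25,0.0,0.0,0.01,1.0],
  ],
)

```text
time_s: 8.7
tcp_pos: [0.5357, 0.126, 0.0764]
orientation: [1.194, 2.578, 0.685]
force: [-0.3, -0.1, 0.1]
grip_width: 0.0421
```

Run:
```python
from h import *
injaw()
from plant import arm
o=np.zeros((600,800,3),np.uint8)
for k,(n,x,y,w,h) in enumerate((("top",240,165,80,60),("scene",320,165,80,60))):
    im=arm.get_image(n)["pixels"][:,:,::-1]; o[100:400,k*400:k*400+400]=cv2.resize(im[y:y+h,x:x+w],(400,300),interpolation=cv2.INTER_CUBIC)
cv2.imwrite("pics/g.png",o[100:400])
```

```text
jaw mm [20.8 42.2 35.8] force jaw [-0.2  0.2  0.2] rotvec err [-0.003  0.003 -0.001] w 0.0421 t 8.7
tool axes in jaw [[0.0, 1.0, -0.0], [1.0, -0.0, -0.0], [-0.0, -0.0, -1.0]]
```

View pics/g.png

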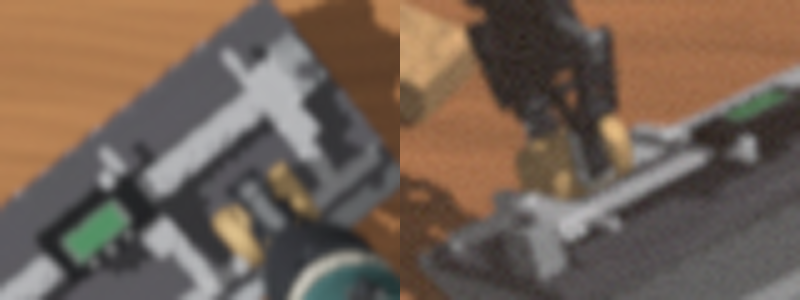

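The top crop shows the foot between the jaws with free space at both ends. Lowering gently.

Request:
servo_tool(
  targets=[
    [0,0,0.05,0,0,0,1],
    [0,0,0.05,0,0,0,1],
    [0,0,0.03,0,0,0,1],
    [0,0,0,0,0,0,1],
    [0,0,0,0,0,0,1],
  ],
)

```text
time_s: 9.3
tcp_pos: [0.5372, 0.128, 0.0735]
orientation: [1.192, 2.578, 0.686]
force: [-0.7, 0.4, -1.4]
grip_width: 0.0424
```

```bash
python3 -c "
from h import *
injaw()"
```

```text
jaw mm [21.4 42.7 32.1] force jaw [-1.   0.8 -1.1] rotvec err [-0.002  0.003  0.001] w 0.0424 t 9.3
tool axes in jaw [[-0.0, 1.0, -0.0], [1.0, 0.0, -0.0], [-0.0, -0.0, -1.0]]
```

Request:
servo_tool(
  targets=[
    [0,0,0.03,0,0,0,1],
    [0,0,0.02,0,0,0,1],
    [0,0,0.02,0,0,0,1],
    [0,0,0,0,0,0,1],
    [0,0,0,0,0,0,1],
  ],
)

```text
time_s: 9.8
tcp_pos: [0.5382, 0.1288, 0.0711]
orientation: [1.192, 2.578, 0.686]
force: [-4.2, -3.8, 5.6]
grip_width: 0.0424
```

```bash
python3 -c "
from h import *
injaw()"
```

```text
jaw mm [21.3 42.7 29.4] force jaw [-2.2 -0.2  7.7] rotvec err [-0.002  0.003  0.001] w 0.0424 t 9.8
tool axes in jaw [[-0.0, 1.0, -0.0], [1.0, 0.0, -0.0], [-0.0, -0.0, -1.0]]
```

Request:
servo_tool(
  targets=[
    [0,-0.03,-0.01,0,0,0,1],
    [0,-0.02,0,0,0,0,1],
    [0,-0.01,0,0,0,0,1],
    [0,0,0,0,0,0,1],
    [0,0,0,0,0,0,1],
  ],
)

```text
time_s: 10.3
tcp_pos: [0.5367, 0.1275, 0.07]
orientation: [1.192, 2.578, 0.686]
force: [-1.3, -1.5, 1.7]
grip_width: 0.0424
```

```bash
python3 -c "
from h import *
injaw()"
```

```text
jaw mm [19.  42.7 29.5] force jaw [-0.9 -0.3  2.4] rotvec err [-0.002  0.003  0.   ] w 0.0424 t 10.3
tool axes in jaw [[-0.0, 1.0, -0.0], [1.0, 0.0, -0.0], [-0.0, -0.0, -1.0]]
```

Request:
servo_tool(
  targets=[
    [0,-0.02,0,0,0,0,1],
    [0,-0.01,0,0,0,0,1],
    [0,-0.01,0,0,0,0,1],
    [0,0,0,0,0,0,1],
    [0,0,0,0,0,0,1],
  ],
)

```text
time_s: 10.8
tcp_pos: [0.5355, 0.1266, 0.0692]
orientation: [1.192, 2.578, 0.686]
force: [-0.2, -0.3, 2.1]
grip_width: 0.0422
```

```bash
python3 -c "
from h import *
injaw()"
```

```text
jaw mm [17.3 42.7 29.5] force jaw [ 0.7 -0.1  2. ] rotvec err [-0.002  0.003  0.   ] w 0.0422 t 10.8
tool axes in jaw [[-0.0, 1.0, -0.0], [1.0, 0.0, -0.0], [-0.0, -0.0, -1.0]]
```

Request:
servo_tool(
  targets=[
    [0,-0.02,0,0,0,0,1],
    [0,-0.02,0,0,0,0,1],
    [0,0,0,0,0,0,1],
    [0,0,0,0,0,0,1],
    [0,0,0,0,0,0,1],
  ],
)

```text
time_s: 11.3
tcp_pos: [0.5349, 0.1259, 0.0689]
orientation: [1.192, 2.577, 0.687]
force: [2.8, 3.2, 3.1]
grip_width: 0.0424
```

```bash
python3 -c "
from h import *
injaw()"
```

```text
jaw mm [16.4 42.6 29.6] force jaw [5.2 0.6 0.6] rotvec err [-0.001  0.003  0.001] w 0.0424 t 11.3
tool axes in jaw [[-0.0, 1.0, -0.0], [1.0, 0.0, -0.0], [-0.0, -0.0, -1.0]]
```

Request:
servo_tool(
  targets=[
    [-0.05,0,0,0,0,0,1],
    [-0.05,0,0,0,0,0,1],
    [-0.05,0,0,0,0,0,1],
    [-0.05,0,0,0,0,0,1],
    [0,0,0,0,0,0,1],
  ],
)

```text
time_s: 11.8
tcp_pos: [0.5398, 0.12, 0.0689]
orientation: [1.192, 2.578, 0.688]
force: [0.9, 3.9, 4.9]
grip_width: 0.0418
```

```bash
python3 -c "
from h import *
injaw()"
```

```text
jaw mm [16.3 34.9 29.7] force jaw [5.2 2.4 2.7] rotvec err [-0.001  0.002  0.001] w 0.0418 t 11.8
tool axes in jaw [[-0.0, 1.0, -0.0], [1.0, 0.0, -0.0], [-0.0, -0.0, -1.0]]
```

Request:
servo_tool(
  targets=[
    [-0.04,0,0,0,0,0,1],
    [-0.03,0,0,0,0,0,1],
    [-0.03,0,0,0,0,0,1],
    [0,0,0,0,0,0,1],
    [0,0,0,0,0,0,1],
  ],
)

```text
time_s: 12.3
tcp_pos: [0.5423, 0.1171, 0.0689]
orientation: [1.192, 2.579, 0.688]
force: [1.2, 4.7, 5.4]
grip_width: 0.0424
```

```bash
python3 -c "
from h import *
injaw()"
```

```text
jaw mm [16.3 31.1 29.7] force jaw [6.2 2.8 2.7] rotvec err [-0.001  0.002  0.001] w 0.0424 t 12.3
tool axes in jaw [[-0.0, 1.0, -0.0], [1.0, 0.0, -0.0], [-0.0, -0.0, -1.0]]
```

Request:
servo_tool(
  targets=[
    [-0.03,0,0,0,0,0,1],
    [-0.02,0,0,0,0,0,1],
    [0,0,0,0,0,0,1],
    [0,0,0,0,0,0,1],
    [0,0,0,0,0,0,1],
  ],
)

```text
time_s: 12.8
tcp_pos: [0.5435, 0.1156, 0.0689]
orientation: [1.192, 2.579, 0.688]
force: [0.9, 4.7, 5.3]
grip_width: 0.042
```

```bash
python3 -c "
from h import *
injaw()"
```

```text
jaw mm [16.3 29.2 29.7] force jaw [5.8 2.9 2.7] rotvec err [-0.001  0.001  0.001] w 0.042 t 12.8
tool axes in jaw [[-0.0, 1.0, -0.0], [1.0, 0.0, -0.0], [-0.0, -0.0, -1.0]]
```

Request:
servo_tool(
  targets=[
    [-0.03,0,0,0,0,0,1],
    [-0.03,0,0,0,0,0,1],
    [0,0,0,0,0,0,1],
    [0,0,0,0,0,0,1],
    [0,0,0,0,0,0,1],
  ],
)

```text
time_s: 13.3
tcp_pos: [0.5438, 0.1151, 0.0688]
orientation: [1.192, 2.582, 0.691]
force: [-1.9, 7.3, 9.2]
grip_width: 0.042
```

```bash
python3 -c "
from h import *
injaw()"
```

```text
jaw mm [16.2 28.6 29.7] force jaw [7.4 6.7 6.3] rotvec err [-0.002 -0.002  0.001] w 0.042 t 13.3
tool axes in jaw [[-0.0, 1.0, -0.0], [1.0, 0.0, 0.0], [0.0, -0.0, -1.0]]
```

Request:
servo_tool(
  targets=[
    [0,0,0,0,0,0,0.5],
    [0,0,0,0,0,0,0.3],
    [0,0,0,0,0,0,0],
    [0,0,0,0,0,0,0],
    [0,0,0,0,0,0,0],
  ],
)

```text
time_s: 13.8
tcp_pos: [0.5444, 0.1128, 0.0676]
orientation: [1.194, 2.579, 0.685]
force: [0.1, 0.1, -1.1]
grip_width: 0.0854
```

```bash
python3 -c "
from h import *
s,p,R=injaw();jaw,T,C=goals();T=near(T,R)
a=jaw(17.5,29,95);plan(p,R,a,T,5)
b=jaw(90,95.5+48,95);print('side');plan(a,T,b,T,5)
print('down');plan(b,T,jaw(90,95.5+48,36),T,5)"
```

```text
jaw mm [14.7 26.5 29.2] force jaw [-0.4 -0.  -1. ] rotvec err [-0.003  0.002 -0.   ] w 0.0854 t 13.8
tool axes in jaw [[0.0, 1.0, -0.0], [1.0, -0.0, -0.0], [-0.0, -0.0, -1.0]]
[[0.01, 0.01, -0.33, -0.01, 0.0, 0.0, 0.0], [0.01, 0.01, -0.33, -0.01, 0.0, 0.0, 0.0], [0.01, 0.01, -0.33, -0.01, 0.0, 0.0, 0.0], [0.01, 0.01, -0.33, -0.01, 0.0, 0.0, 0.0], [0.01, 0.01, -0.33, -0.01, 0.0, 0.0, 0.0]]
side
[[0.57, 0.36, 0.0, 0.0, 0.0, 0.0, 0.0], [0.57, 0.36, 0.0, 0.0, 0.0, 0.0, 0.0], [0.57, 0.36, 0.0, 0.0, 0.0, 0.0, 0.0], [0.57, 0.36, 0.0, 0.0, 0.0, 0.0, 0.0], [0.57, 0.36, 0.0, 0.0, 0.0, 0.0, 0.0]]
down
[[0.0, 0.0, 0.29, 0.0, 0.0, 0.0, 0.0], [0.0, 0.0, 0.29, 0.0, 0.0, 0.0, 0.0], [0.0, 0.0, 0.29, 0.0, 0.0, 0.0, 0.0], [0.0, 0.0, 0.29, 0.0, 0.0, 0.0, 0.0], [0.0, 0.0, 0.29, 0.0, 0.0, 0.0, 0.0]]
```

Request:
servo_tool(
  targets=[
    [0.01,0.01,-0.33,0,0.0,0.0,0.0],
    [0.01,0.01,-0.33,0,0.0,0.0,0.0],
    [0.01,0.01,-0.33,0,0.0,0.0,0.0],
    [0.01,0.01,-0.33,0,0.0,0.0,0.0],
    [0.01,0.01,-0.33,0,0.0,0.0,0.0],
  ],
)

```text
time_s: 14.3
tcp_pos: [0.5193, 0.0943, 0.1266]
orientation: [1.193, 2.579, 0.685]
force: [0.7, -0.3, -0.5]
grip_width: 0.0855
```

Request:
servo_tool(
  targets=[
    [0.57,0.36,0.0,0.0,0.0,0.0,0.0],
    [0.57,0.36,0.0,0.0,0.0,0.0,0.0],
    [0.57,0.36,0.0,0.0,0.0,0.0,0.0],
    [0.57,0.36,0.0,0.0,0.0,0.0,0.0],
    [0.57,0.36,0.0,0.0,0.0,0.0,0.0],
  ],
)

```text
time_s: 14.8
tcp_pos: [0.4931, 0.2226, 0.1621]
orientation: [1.193, 2.578, 0.686]
force: [1.4, -0.5, -0.1]
grip_width: 0.0854
```

Run:
```python
from h import *
s,p,R=injaw();jaw,T,C=goals()
plan(p,R,jaw(90,143.5,33),near(T,R),5)
from plant import arm
o=np.zeros((300,800,3),np.uint8)
for k,(n,x,y,w,h) in enumerate((("top",235,165,80,60),("scene",320,165,80,60))):
    im=arm.get_image(n)["pixels"][:,:,::-1]; o[:,k*400:k*400+400]=cv2.resize(im[y:y+h,x:x+w],(400,300),interpolation=cv2.INTER_CUBIC)
cv2.imwrite("pics/i.png",o)
```

```text
jaw mm [ 89.7 143.3  95. ] force jaw [ 0.6 -1.3 -0.4] rotvec err [-0.003  0.003 -0.   ] w 0.0854 t 14.8
tool axes in jaw [[0.0, 1.0, -0.0], [1.0, -0.0, -0.0], [-0.0, -0.0, -1.0]]
[[0.0, 0.0, 0.31, -0.01, 0.01, 0.0, 0.0], [0.0, 0.0, 0.31, -0.01, 0.01, 0.0, 0.0], [0.0, 0.0, 0.31, -0.01, 0.01, 0.0, 0.0], [0.0, 0.0, 0.31, -0.01, 0.01, 0.0, 0.0], [0.0, 0.0, 0.31, -0.01, 0.01, 0.0, 0.0]]
```

View pics/i.png

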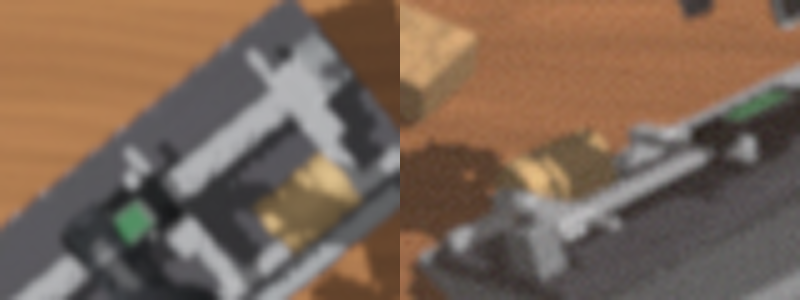

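The foot is lying in the rest, butted against the fixed jaw (top crop around (310,205)). Next is the slider.

Request:
servo_tool(
  targets=[
    [0,0,0.35,0,0,0,0],
    [0,0,0.35,0,0,0,0],
    [0,0,0.35,0,0,0,0],
    [0,0,0.3,0,0,0,0],
    [0,0,0.2,0,0,0,0],
  ],
)

```text
time_s: 15.4
tcp_pos: [0.5171, 0.2413, 0.1068]
orientation: [1.194, 2.579, 0.684]
force: [-0.2, -0.2, -0.0]
grip_width: 0.0858
```

```bash
python3 -c "
from h import *
injaw()"
```

```text
jaw mm [ 88.3 142.   31.9] force jaw [-0.3 -0.   0.1] rotvec err [-0.004  0.002 -0.   ] w 0.0858 t 15.4
tool axes in jaw [[0.0, 1.0, -0.0], [1.0, -0.0, -0.0], [-0.0, -0.0, -1.0]]
```

Request:
servo_tool(
  targets=[
    [0,0.04,0,0,0,0,0],
    [0,0,0,0,0,0,0.3],
    [0,0,0,0,0,0,0.5],
    [0,0,0,0,0,0,0.7],
    [0,0,0,0,0,0,1],
  ],
)

```text
time_s: 15.9
tcp_pos: [0.5173, 0.2424, 0.1093]
orientation: [1.192, 2.58, 0.685]
force: [-5.6, -5.4, 7.3]
grip_width: 0.0371
```

```bash
python3 -c "
from h import *
injaw()"
```

```text
jaw mm [ 90.4 142.8  33.7] force jaw [-3.1 -0.5 10.2] rotvec err [-0.003  0.002  0.001] w 0.0371 t 15.9
tool axes in jaw [[-0.0, 1.0, -0.0], [1.0, 0.0, -0.0], [-0.0, -0.0, -1.0]]
```

Request:
servo_tool(
  targets=[
    [0,0,-0.05,0,0,0,1],
    [-0.1,0,0,0,0,0,1],
    [-0.15,0,0,0,0,0,1],
    [-0.15,0,0,0,0,0,1],
    [-0.1,0,0,0,0,0,1],
  ],
)

```text
time_s: 16.4
tcp_pos: [0.5299, 0.2273, 0.1096]
orientation: [1.193, 2.58, 0.685]
force: [10.1, 10.9, -15.3]
grip_width: 0.0366
```

```bash
python3 -c "
from h import *
injaw()"
```

```text
jaw mm [ 90.4 123.1  33.9] force jaw [  5.2   1.8 -20.6] rotvec err [-0.004  0.002  0.   ] w 0.0366 t 16.4
tool axes in jaw [[-0.0, 1.0, -0.0], [1.0, 0.0, -0.0], [-0.0, -0.0, -1.0]]
```

Request:
servo_tool(
  targets=[
    [-0.08,0,0.02,0,0,0,1],
    [-0.08,0,0.015,0,0,0,1],
    [-0.06,0,0,0,0,0,1],
    [-0.05,0,0,0,0,0,1],
    [0,0,0,0,0,0,1],
  ],
)

```text
time_s: 16.9
tcp_pos: [0.5375, 0.2187, 0.1095]
orientation: [1.193, 2.579, 0.685]
force: [-4.7, -3.7, 1.7]
grip_width: 0.0363
```

```bash
python3 -c "
from h import *
injaw()"
```

```text
jaw mm [ 90.4 111.7  33.8] force jaw [-4.3  0.2  4.4] rotvec err [-0.003  0.002  0.001] w 0.0363 t 16.9
tool axes in jaw [[-0.0, 1.0, -0.0], [1.0, 0.0, -0.0], [-0.0, -0.0, -1.0]]
```

Request:
servo_tool(
  targets=[
    [-0.03,0,0,0,0,0,1],
    [-0.03,0,0,0,0,0,1],
    [0,0,0,0,0,0,1],
    [0,0,0,0,0,0,1],
    [0,0,0,0,0,0,1],
  ],
)

```text
time_s: 17.4
tcp_pos: [0.5389, 0.217, 0.1095]
orientation: [1.192, 2.579, 0.685]
force: [-3.8, -4.1, 1.2]
grip_width: 0.0366
```

Request:
servo_tool(
  targets=[
    [-0.02,0,0,0,0,0,1],
    [-0.01,0,0,0,0,0,1],
    [0,0,0,0,0,0,1],
    [0,0,0,0,0,0,1],
    [0,0,0,0,0,0,1],
  ],
)

```text
time_s: 17.9
tcp_pos: [0.5396, 0.2162, 0.1094]
orientation: [1.192, 2.58, 0.685]
force: [-4.8, -2.2, 1.9]
grip_width: 0.0366
```

```bash
python3 -c "
from h import *
injaw()"
```

```text
jaw mm [ 90.4 108.3  33.7] force jaw [-3.5  1.4  4.1] rotvec err [-0.003  0.002  0.001] w 0.0366 t 17.9
tool axes in jaw [[-0.0, 1.0, -0.0], [1.0, 0.0, -0.0], [-0.0, -0.0, -1.0]]
```

Request:
servo_tool(
  targets=[
    [-0.02,0,0,0,0,0,1],
    [0,0,0,0,0,0,1],
    [0,0,0,0,0,0,1],
    [0,0,0,0,0,0,1],
    [0,0,0,0,0,0,1],
  ],
)

```text
time_s: 18.4
tcp_pos: [0.5402, 0.2156, 0.1095]
orientation: [1.192, 2.579, 0.685]
force: [-5.6, -3.4, 1.4]
grip_width: 0.0368
```

Request:
servo_tool(
  targets=[
    [-0.02,0,0,0,0,0,1],
    [0,0,0,0,0,0,1],
    [0,0,0,0,0,0,1],
    [0,0,0,0,0,0,1],
    [0,0,0,0,0,0,1],
  ],
)

```text
time_s: 18.9
tcp_pos: [0.5406, 0.215, 0.1095]
orientation: [1.192, 2.58, 0.685]
force: [-6.2, -3.7, 1.8]
grip_width: 0.0367
```

```bash
python3 -c "
from h import *
injaw()"
```

```text
jaw mm [ 90.4 106.8  33.8] force jaw [-5.3  1.2  5.1] rotvec err [-0.003  0.002  0.001] w 0.0367 t 18.9
tool axes in jaw [[-0.0, 1.0, -0.0], [1.0, 0.0, -0.0], [-0.0, -0.0, -1.0]]
```

Request:
servo_tool(
  targets=[
    [-0.02,0,0,0,0,0,1],
    [0,0,0,0,0,0,1],
    [0,0,0,0,0,0,1],
    [0,0,0,0,0,0,1],
    [0,0,0,0,0,0,1],
  ],
)

```text
time_s: 19.4
tcp_pos: [0.5408, 0.2149, 0.1095]
orientation: [1.193, 2.581, 0.686]
force: [-6.8, -0.2, 2.8]
grip_width: 0.0366
```

Request:
servo_tool(
  targets=[
    [-0.02,0,0,0,0,0,1],
    [0,0,0,0,0,0,1],
    [0,0,0,0,0,0,1],
    [0,0,0,0,0,0,1],
    [0,0,0,0,0,0,1],
  ],
)

```text
time_s: 19.9
tcp_pos: [0.5407, 0.2149, 0.1094]
orientation: [1.193, 2.582, 0.687]
force: [-7.1, 2.2, 3.3]
grip_width: 0.0368
```

```bash
python3 -c "
from h import *
injaw()"
```

```text
jaw mm [ 90.4 106.6  33.7] force jaw [-1.8  6.3  4.9] rotvec err [-0.004 -0.001  0.001] w 0.0368 t 19.9
tool axes in jaw [[-0.0, 1.0, -0.0], [1.0, 0.0, 0.0], [0.0, -0.0, -1.0]]
```

Both jaws now bear on the foot: about 5 N with the travel stalled. Releasing and backing off.

Request:
servo_tool(
  targets=[
    [0,0,0,0,0,0,0.5],
    [0,0,0,0,0,0,0.3],
    [0,0,0,0,0,0,0],
    [0,0,0,0,0,0,0],
    [0,0,0,0,0,0,0],
  ],
)

```text
time_s: 20.4
tcp_pos: [0.5428, 0.2139, 0.1101]
orientation: [1.193, 2.577, 0.687]
force: [-0.2, 1.6, 0.6]
grip_width: 0.0859
```

Request:
servo_tool(
  targets=[
    [0,0,-0.2,0,0,0,0],
    [0,0,-0.3,0,0,0,0],
    [0,0,-0.4,0,0,0,0],
    [0,0,-0.4,0,0,0,0],
    [0,0,-0.3,0,0,0,0],
  ],
)

```text
time_s: 20.9
tcp_pos: [0.518, 0.193, 0.1672]
orientation: [1.192, 2.577, 0.687]
force: [0.4, -0.2, -0.3]
grip_width: 0.0853
```

Run:
```python
from h import *
s,p,R=injaw();jaw,T,C=goals();T=near(T,R)
from plant import arm
o=np.zeros((300,800,3),np.uint8)
for k,(n,x,y,w,h) in enumerate((("top",235,165,80,60),("scene",320,165,80,60))):
    im=arm.get_image(n)["pixels"][:,:,::-1]; o[:,k*400:k*400+400]=cv2.resize(im[y:y+h,x:x+w],(400,300),interpolation=cv2.INTER_CUBIC)
cv2.imwrite("pics/j.png",o)
a=jaw(16.2,28.6,92);plan(p,R,a,T,5)
```

```text
jaw mm [ 92.  104.7  99.5] force jaw [ 0.  -0.4 -0.3] rotvec err [-0.001  0.004  0.001] w 0.0853 t 20.9
tool axes in jaw [[-0.0, 1.0, -0.0], [1.0, 0.0, -0.0], [-0.0, -0.0, -1.0]]
[[-0.38, -0.38, 0.04, 0.0, 0.01, 0.0, 0.0], [-0.38, -0.38, 0.04, 0.0, 0.01, 0.0, 0.0], [-0.38, -0.38, 0.04, 0.0, 0.01, 0.0, 0.0], [-0.38, -0.38, 0.04, 0.0, 0.01, 0.0, 0.0], [-0.38, -0.38, 0.04, 0.0, 0.01, 0.0, 0.0]]
```

View pics/j.png

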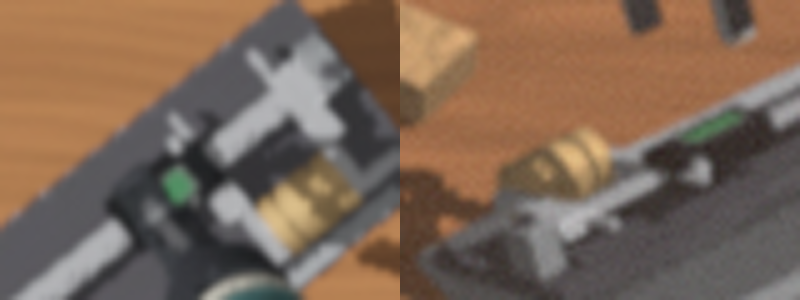

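The jaws are closed on the foot. I'll approach it to lift it out.

Request:
servo_tool(
  targets=[
    [-0.38,-0.38,0.04,0.0,0.01,0.0,0.0],
    [-0.38,-0.38,0.04,0.0,0.01,0.0,0.0],
    [-0.38,-0.38,0.04,0.0,0.01,0.0,0.0],
    [-0.38,-0.38,0.04,0.0,0.01,0.0,0.0],
    [-0.38,-0.38,0.04,0.0,0.01,0.0,0.0],
  ],
)

```text
time_s: 21.5
tcp_pos: [0.5199, 0.0947, 0.1199]
orientation: [1.192, 2.583, 0.69]
force: [0.4, 0.1, -0.1]
grip_width: 0.0854
```

Request:
servo_tool(
  targets=[
    [0,0,0.3,0,0,0,0],
    [0,0,0.35,0,0,0,0],
    [0,0,0.35,0,0,0,0],
    [0,0,0.3,0,0,0,0],
    [0,0,0.15,0,0,0,0],
  ],
)

```text
time_s: 22.0
tcp_pos: [0.5416, 0.1151, 0.0688]
orientation: [1.193, 2.585, 0.69]
force: [0.1, 0.4, -1.0]
grip_width: 0.0855
```

Request:
servo_tool(
  targets=[
    [0,0,0,0,0,0,0],
    [0,0,0,0,0,0,0],
    [0,0,0,0,0,0,0],
    [0,0,0,0,0,0,0],
    [0,0,0,0,0,0,0],
  ],
)

```text
time_s: 22.5
tcp_pos: [0.5422, 0.1141, 0.0708]
orientation: [1.192, 2.581, 0.69]
force: [-0.4, 0.3, 0.4]
grip_width: 0.0854
```

```bash
python3 -c "
from h import *
injaw()"
```

```text
jaw mm [15.6 28.9 32.3] force jaw [0.1 0.5 0.4] rotvec err [-0.002 -0.002  0.001] w 0.0854 t 22.5
tool axes in jaw [[-0.0, 1.0, -0.0], [1.0, 0.0, 0.0], [0.0, -0.0, -1.0]]
```

Request:
servo_tool(
  targets=[
    [-0.01,0.02,0.065,0,0,0,0],
    [0,0,0,0,0,0,0.3],
    [0,0,0,0,0,0,0.5],
    [0,0,0,0,0,0,0.8],
    [0,0,0,0,0,0,1],
  ],
)

```text
time_s: 23.0
tcp_pos: [0.5441, 0.1155, 0.0692]
orientation: [1.192, 2.582, 0.692]
force: [-2.7, 0.2, 5.4]
grip_width: 0.042
```

Request:
servo_tool(
  targets=[
    [0,0,0,0,0,0,1],
    [0,0,0,0,0,0,1],
    [0,0,0,0,0,0,1],
    [0,0,0,0,0,0,1],
    [0,0,0,0,0,0,1],
  ],
)

```text
time_s: 23.5
tcp_pos: [0.5442, 0.1155, 0.0692]
orientation: [1.192, 2.582, 0.692]
force: [-2.7, -0.3, 5.9]
grip_width: 0.0423
```

```bash
python3 -c "
from h import *
injaw()"
```

```text
jaw mm [16.8 28.7 29.8] force jaw [0.9 1.5 6.2] rotvec err [-0.001 -0.003  0.001] w 0.0423 t 23.5
tool axes in jaw [[-0.0, 1.0, -0.0], [1.0, 0.0, 0.0], [0.0, -0.0, -1.0]]
```

Request:
servo_tool(
  targets=[
    [-0.01,0,-0.03,0,0,0,1],
    [0,0.01,-0.05,0,0,0,1],
    [0,0,-0.08,0,0,0,1],
    [0,0,-0.1,0,0,0,1],
    [0,0,-0.1,0,0,0,1],
  ],
)

```text
time_s: 24.0
tcp_pos: [0.5382, 0.1104, 0.0809]
orientation: [1.193, 2.583, 0.69]
force: [-0.2, 2.1, -2.6]
grip_width: 0.0421
```

Request:
servo_tool(
  targets=[
    [0,0,-0.1,0,0,0,1],
    [0,0,-0.1,0,0,0,1],
    [0,0,-0.1,0,0,0,1],
    [0,0,-0.1,0,0,0,1],
    [0,0,-0.1,0,0,0,1],
  ],
)

```text
time_s: 24.5
tcp_pos: [0.5318, 0.1036, 0.0992]
orientation: [1.192, 2.581, 0.69]
force: [0.5, 0.1, -1.9]
grip_width: 0.0422
```

Request:
servo_tool(
  targets=[
    [0,0,-0.2,0,0,0,1],
    [0,0,-0.3,0,0,0,1],
    [0,0,-0.3,0,0,0,1],
    [0,0,-0.2,0,0,0,1],
    [0,0,0,0,0,0,1],
  ],
)

```text
time_s: 25.0
tcp_pos: [0.517, 0.0904, 0.1351]
orientation: [1.191, 2.579, 0.691]
force: [0.4, 1.3, -0.3]
grip_width: 0.0422
```

Run:
```python
from h import *
s,p,R=injaw();G=np.load("grasp.npz")
a=G["p"]+[0,0,.12];plan(p,R,a,G["R"],15,1.)
```

```text
jaw mm [ 17.7  27.2 105.3] force jaw [ 0.8  0.8 -0.9] rotvec err [0.    0.    0.001] w 0.0422 t 25.0
tool axes in jaw [[-0.0, 1.0, 0.0], [1.0, 0.0, -0.0], [-0.0, 0.0, -1.0]]
[[-0.57, -0.37, -0.27, 0.34, -0.09, 0.35, 1.0], [-0.58, -0.36, -0.25, 0.34, -0.09, 0.35, 1.0], [-0.6, -0.35, -0.24, 0.34, -0.09, 0.35, 1.0], [-0.61, -0.33, -0.22, 0.34, -0.09, 0.35, 1.0], [-0.62, -0.32, -0.2, 0.34, -0.09, 0.35, 1.0]]
[[-0.64, -0.3, -0.19, 0.34, -0.09, 0.35, 1.0], [-0.65, -0.29, -0.17, 0.34, -0.09, 0.35, 1.0], [-0.66, -0.27, -0.15, 0.34, -0.09, 0.35, 1.0], [-0.67, -0.25, -0.14, 0.34, -0.09, 0.35, 1.0], [-0.68, -0.23, -0.12, 0.34, -0.09, 0.35, 1.0]]
[[-0.69, -0.21, -0.11, 0.34, -0.09, 0.35, 1.0], [-0.7, -0.19, -0.1, 0.34, -0.09, 0.35, 1.0], [-0.7, -0.17, -0.08, 0.34, -0.09, 0.35, 1.0], [-0.71, -0.15, -0.07, 0.34, -0.09, 0.35, 1.0], [-0.72, -0.13, -0.06, 0.34, -0.09, 0.35, 1.0]]
```

Request:
servo_tool(
  targets=[
    [-0.57,-0.37,-0.27,0.34,-0.09,0.35,1.0],
    [-0.58,-0.36,-0.25,0.34,-0.09,0.35,1.0],
    [-0.6,-0.35,-0.24,0.34,-0.09,0.35,1.0],
    [-0.61,-0.33,-0.22,0.34,-0.09,0.35,1.0],
    [-0.62,-0.32,-0.2,0.34,-0.09,0.35,1.0],
  ],
)

```text
time_s: 25.5
tcp_pos: [0.5202, -0.0556, 0.1429]
orientation: [1.484, 2.563, 0.475]
force: [0.4, 0.4, -0.8]
grip_width: 0.0423
```

Request:
servo_tool(
  targets=[
    [-0.64,-0.3,-0.19,0.34,-0.09,0.35,1.0],
    [-0.65,-0.29,-0.17,0.34,-0.09,0.35,1.0],
    [-0.66,-0.27,-0.15,0.34,-0.09,0.35,1.0],
    [-0.67,-0.25,-0.14,0.34,-0.09,0.35,1.0],
    [-0.68,-0.23,-0.12,0.34,-0.09,0.35,1.0],
  ],
)

```text
time_s: 26.0
tcp_pos: [0.5247, -0.2012, 0.1523]
orientation: [1.765, 2.505, 0.245]
force: [0.6, 0.8, -1.1]
grip_width: 0.0423
```

Request:
servo_tool(
  targets=[
    [-0.69,-0.21,-0.11,0.34,-0.09,0.35,1.0],
    [-0.7,-0.19,-0.1,0.34,-0.09,0.35,1.0],
    [-0.7,-0.17,-0.08,0.34,-0.09,0.35,1.0],
    [-0.71,-0.15,-0.07,0.34,-0.09,0.35,1.0],
    [-0.72,-0.13,-0.06,0.34,-0.09,0.35,1.0],
  ],
)

```text
time_s: 26.5
tcp_pos: [0.529, -0.3467, 0.1614]
orientation: [-2.022, -2.394, -0.0]
force: [-0.1, 1.0, -1.9]
grip_width: 0.0422
```

Run:
```python
from h import *
s,p,R=state();G=np.load("grasp.npz");print(p,G["p"],s["force"])
plan(p,R,G["p"]+[0,0,.012],G["R"],5,1.)
```

```text
[ 0.52899121 -0.3466705   0.16137535] [ 0.52901513 -0.34655548  0.04537839] [-0.05679231  0.98093123 -1.85003841]
[[0.0, 0.0, 0.52, -0.01, -0.01, -0.01, 1.0], [0.0, 0.0, 0.52, -0.01, -0.01, -0.01, 1.0], [0.0, 0.0, 0.52, -0.01, -0.01, -0.01, 1.0], [0.0, 0.0, 0.52, -0.01, -0.01, -0.01, 1.0], [0.0, 0.0, 0.52, -0.01, -0.01, -0.01, 1.0]]
```

Request:
servo_tool(
  targets=[
    [0.0,0.0,0.5,-0.01,-0.01,-0.01,1.0],
    [0.0,0.0,0.6,-0.01,-0.01,-0.01,1.0],
    [0.0,0.0,0.6,-0.01,-0.01,-0.01,1.0],
    [0.0,0.0,0.5,-0.01,-0.01,-0.01,1.0],
    [0.0,0.0,0.4,0,0,-0.01,1.0],
  ],
)

```text
time_s: 27.0
tcp_pos: [0.5281, -0.3447, 0.0557]
orientation: [-2.017, -2.405, -0.003]
force: [-0.2, 0.3, -0.9]
grip_width: 0.0421
```

Request:
servo_tool(
  targets=[
    [0,0,0.04,0,0,0,1],
    [0,0,0,0,0,0,1],
    [0,0,0,0,0,0,1],
    [0,0,0,0,0,0,1],
    [0,0,0,0,0,0,1],
  ],
)

```text
time_s: 27.5
tcp_pos: [0.5296, -0.3458, 0.0575]
orientation: [2.018, 2.406, 0.003]
force: [0.6, 0.3, -1.2]
grip_width: 0.0422
```

Run:
```python
from h import *
s,p,R=state();G=np.load("grasp.npz");print(p,G["p"],s["force"])
plan(p,R,G["p"],G["R"],5,1.)
```

```text
[ 0.52961465 -0.34577989  0.05747966] [ 0.52901513 -0.34655548  0.04537839] [ 0.61566174  0.32870684 -1.19401481]
[[0.0, 0.0, 0.06, 0.0, 0.0, 0.01, 1.0], [0.0, 0.0, 0.06, 0.0, 0.0, 0.01, 1.0], [0.0, 0.0, 0.06, 0.0, 0.0, 0.01, 1.0], [0.0, 0.0, 0.06, 0.0, 0.0, 0.01, 1.0], [0.0, 0.0, 0.06, 0.0, 0.0, 0.01, 1.0]]
```

Request:
servo_tool(
  targets=[
    [-0.02,-0.01,0.07,0.0,0.0,0.01,1.0],
    [0.0,0.0,0.07,0.0,0.0,0.01,1.0],
    [0.0,0.0,0.06,0.0,0.0,0.01,1.0],
    [0.0,0.0,0.05,0.0,0.0,0.01,1.0],
    [0.0,0.0,0.0,0.0,0.0,0.0,1.0],
  ],
)

```text
time_s: 28.0
tcp_pos: [0.5286, -0.346, 0.0459]
orientation: [-2.023, -2.402, -0.003]
force: [-0.1, 0.5, -0.7]
grip_width: 0.0418
```

Request:
servo_tool(
  targets=[
    [0,0,0.02,0,0,0,1],
    [0,0,0,0,0,0,1],
    [0,0,0,0,0,0,1],
    [0,0,0,0,0,0,1],
    [0,0,0,0,0,0,1],
  ],
)

```text
time_s: 28.5
tcp_pos: [0.5288, -0.3462, 0.0457]
orientation: [-2.023, -2.403, -0.003]
force: [-0.5, 1.2, 3.6]
grip_width: 0.0422
```

The foot is in contact with the battens at its original height. Releasing and retreating.

Request:
servo_tool(
  targets=[
    [0,0,0,0,0,0,0.5],
    [0,0,0,0,0,0,0.3],
    [0,0,0,0,0,0,0],
    [0,0,0,0,0,0,0],
    [0,0,0,0,0,0,0],
  ],
)

```text
time_s: 29.0
tcp_pos: [0.5284, -0.3461, 0.0451]
orientation: [-2.023, -2.402, -0.002]
force: [-0.5, -0.6, -1.3]
grip_width: 0.0853
```

Request:
servo_tool(
  targets=[
    [0,0,-0.2,0,0,0,0],
    [0,0,-0.4,0,0,0,0],
    [0,0,-0.7,0,0,0,0],
    [0,0,-0.9,0,0,0,0],
    [0,0,-0.9,0,0,0,0],
  ],
)

```text
time_s: 29.5
tcp_pos: [0.5286, -0.3464, 0.1719]
orientation: [-2.023, -2.403, -0.003]
force: [0.6, -0.0, -0.5]
grip_width: 0.0854
```

Request:
servo_tool(
  targets=[
    [0.7,-0.7,-0.5,0,0,0,0],
    [0.7,-0.7,-0.5,0,0,0,0],
    [0.7,-0.3,-0.3,0,0,0,0],
    [0.7,0,0,0,0,0,0],
    [0.7,0,0,0,0,0,0],
  ],
)

```text
time_s: 30.0
tcp_pos: [0.4377, -0.2197, 0.2243]
orientation: [2.023, 2.4, 0.004]
force: [0.6, -0.2, -0.1]
grip_width: 0.0851
```

Request:
servo_tool(
  targets=[
    [0.7,0,0,0,0,0,0],
    [0.7,0,0,0,0,0,0],
    [0.5,0,0,0,0,0,0],
    [0.3,0,0,0,0,0,0],
    [0,0,0,0,0,0,0],
  ],
)

```text
time_s: 30.5
tcp_pos: [0.4228, -0.1325, 0.2229]
orientation: [2.021, 2.405, 0.004]
force: [-0.1, -0.0, -1.5]
grip_width: 0.0853
```

Run:
```python
from h import *
from plant import arm
d0=pickle.load(open("d0.pkl","rb"))
o=np.zeros((600,800,3),np.uint8)
for k,n in enumerate(("top","scene")):
    im=arm.get_image(n)["pixels"]
    for i,(x,y,w,h) in enumerate(({"top":(355,185,100,75),"scene":(185,160,100,75)}[n],{"top":(235,160,100,75),"scene":(315,165,100,75)}[n])):
        o[k*300:k*300+300,i*400:i*400+400]=cv2.resize(im[y:y+h,x:x+w,::-1],(400,300),interpolation=cv2.INTER_CUBIC)
    a,b=d0[n]["pixels"].astype(float).mean(2),im.astype(float).mean(2)
    x,y,w,h=(420,204,30,20) if n=="top" else (194,180,32,16)
    sh,r=cv2.phaseCorrelate(a[y:y+h,x:x+w],b[y:y+h,x:x+w]);print(n,'shift px',np.round(sh,2),round(r,2))
cv2.imwrite("pics/k.png",o)
```

```text
top shift px [ 0.01 -0.01] 0.56
scene shift px [15.48 -6.64] 0.15
```

View pics/k.png

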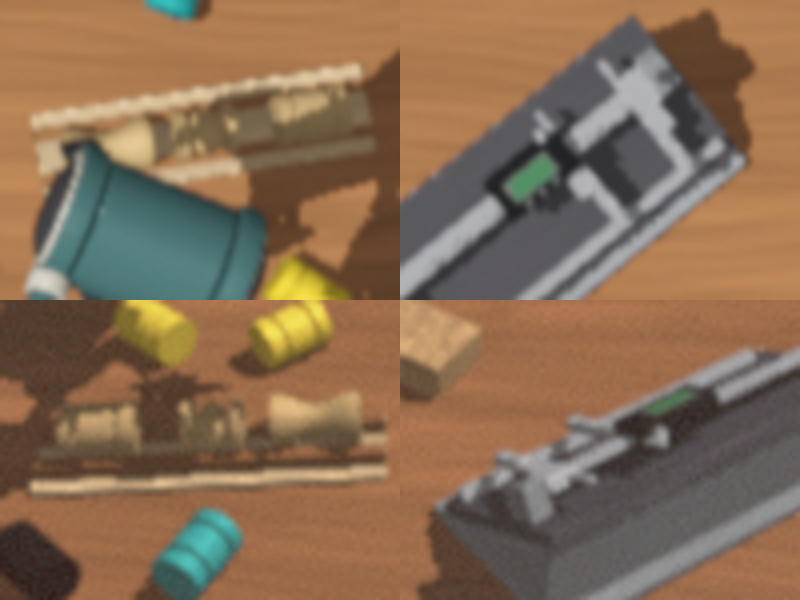

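Run:
```python
from h import *
from plant import arm
t=arm.get_image("top");q=np.load("q.npy");X=np.linspace(15,45,12)
r=[edge(t,q,[(x,y,27) for x in X],1,14,s)[0] for y,s in((0,-1),(-11,1),(60,1),(71,-1))]
print('opening ~',60+np.mean(r[2:])-np.mean(r[:2]),r)
print(arm.close_job())
```

```text
opening ~ 59.75 [np.float64(1.5), np.float64(-1.5), np.float64(-1.5), np.float64(1.0)]
the job is handed in; nothing more can be done
None
```

The caliper is set to the pattern foot's length, the foot is back in its place on the cradle, and I handed the job in at about 30.7 s. The hand-in reports no verdict.

**What I did**
- **Grasp:** my first grip on the foot was too high, so I opened and took it again about 7 mm lower.
- **Rest:** I laid the foot in the rest and slid it against the fixed jaw until its travel stalled, at about 4 N above sliding drag. Then I let go.
- **Moving jaw:** I shut it until it stalled at about 5 N above sliding friction. While I was gripping and sliding the housing, a wrong-way correction briefly loaded the wrist to about 20 N square to the plate.
- **Return:** I lifted the foot straight out of the jaws and laid it back on the cradle.

**Last checks**
- **Caliper:** the top view after the lift gives an opening of about 59.8 mm, against the 60 mm foot. Counting slider travel instead gives about 59.3 mm. Both are good to 1–2 mm.
- **Foot:** the gripper released it within 1 mm of where it had picked it up. The last picture shows it lying on the battens.
- **Failed check:** the automatic before-and-after image comparison did not work. In the scene view it gave a meaningless shift. In the top view it gave zero shift, but the arm's shadow lay over the foot, so I don't rely on it either.
- **Other things:** the other two feet and the nearby look-alikes I could see in the last picture look undisturbed. The arm partly hid the cradle from above, and I did not check every item on the bench.

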